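Empty the lathe's catch drawer into the tote, freeing its hidden catch if it is on

ROBOT

A 6-joint arm with a two-finger parallel gripper is mounted at the origin on the work surface. World frame = base frame: x ahead of the robot, y to its left, z up, the work surface at z = 0. Lengths are in m, angles in rad, forces in N, time in s.
With the tool pointing down it reaches from about 0.35 to 0.975 m from the base axis. Payload 4.9 kg.
Tool frame: the origin (TCP) lies on the centre line of the jaws, within the pads' length; the fingertips stand 11 mm ahead of it and the grasp point (between the pads) lies 8 mm behind it; z points along the fingers, y is the line along which they close (so a half turn about z gives the same grasp; the last joint's range is limited). The gripper opens to 85 mm and grips with 20 to 120 N. Pads are 22 mm wide; open, the fingers measure 114 mm over their backs; the gripper's body (76 mm by 85 mm) begins 54 mm behind the grasp point. The pads swing forward as they close: fully open they stand 13 mm farther back than shut.
Start: joints at [-1.363, 0.053, 1.613, -0, 1.476, -0.119], TCP at [0.201, -0.592, 0.242] pointing down, gripper open.
Joint ranges: [-3.01, 3.01], [-1.01, 2.22], [0.06, 2.58], [-1.02, 4.17], [0.09, 2.62], [-3.14, 3.14]. Speed limits (rad/s): [2.57, 2.57, 3.14, 3.14, 3.14, 3.14].

INTERFACE

Orientations are given as [roll, pitch, yaw] about the fixed x, y, z axes, in that order (R = Rz(yaw) Ry(pitch) Rx(roll)).
In Python, from cell import * gives the robot as it stands. The module is installed in compiled form; this text tells all that it offers.
- The arm moves only by the tool arm_command, never from a script. Its argument "deltas" is a list of rows, each an object of numbers: "fingers": the opening, from 0 (shut) to 1 (fully open); "dx", "dy", "dz": the shift along the tool's x, y, z each as a share of 8 cm, from -1 to 1; "wx", "wy", "wz": the turn, a rotation vector about the tool's x, y, z each as a share of 45 degrees, from -1 to 1. A call has 1 to 10 rows; each row shifts and turns the commanded pose from where the row before left it, along the tool's axes as they then stand; what a row does not reach is not made up. A row lasts 1/10 s, in which the tool goes at most 50 mm and 8.59 degrees, less where a joint would pass 70% of its speed; a pose out of reach is approached as far as the arm can. A call with a number of a shift or a turn outside -1 to 1 is refused whole. A call with a gripper value outside its range is refused whole. The fingers move at their own pace and stop on an object; "squeeze" is the grip in N (left out, the last holds). Time passes only in rows, so rows that do not move let the fingers close. It gives the time, the measured TCP pose, the force, the opening and the grip force at its end, in the units of the state.
- read_state(): the state, without advancing time (a new reading comes with each control period).
- read_camera(name): name is "scene" or "top" or "wrist"; returns a dict with "pixels" (420x560x3 uint8, blue, green, red), "K" (3x3 intrinsics, pixels), "view" (4x4, takes a point from world to camera coordinates); the wrist camera has in their place "T_tool_cam" (4x4, takes a point from camera to tool coordinates, whose origin is the TCP and whose axes are the flange's). Camera axes: x right, y down, z forward; pixel columns grow to the right and rows downward; lengths in m; the calibration is good to about 2 mm. A picture is of the moment at which its call begins: read the wrist's pose just before it. There is no depth.
- hand_in(): hands the job in; it is judged then, once.
Trained networks look in the newest picture that a camera, given by its name, has taken for a name from the list of things; names that differ only in an ending like _2 or _b are one class to them, and where a whole thing is asked for, a point or a joint stands for the part that bears it (a point fixed in the world has none). Each returns a list of dicts, best first, with "confidence" (0 to 1); they miss things now and then, are a little off and sometimes report something else, mostly with a low value. They report only what shows in the picture. A call takes as long as a camera call. They do not tell look-alikes from the thing itself.
- silhouettes(label, camera): "mask" (420x560 bool, what is visible of it) and "point" ([row, column] in pixels, amid what is visible of it).
- landmark_of(label, camera): "point" ([row, column] in pixels: a listed point, or the origin of a listed thing).
The state is a dict: "t": time; "qpos": joint angles; "qd": joint speeds; "effort": joint torques, N m; "eef_pos": TCP position; "tool_rot": TCP orientation; "contact_force": force on the tool from outside, world axes, zero at the start; "wrist_torque": the same for the moment, N m; "width": finger opening in m; "grip_force": force on a finger pad.
Only numpy, scipy, OpenCV 4.12 (cv2) and the standard library are available. Lean on these libraries where they do the work, as an engineer would, in place of code of your own. Each camera call takes 0.05 s, during which the arm holds its last target. There are 200 camera calls.

TASK

Empty the finished brass pillars out of the catch drawer under the little lathe into the blue tote, then push the drawer fully shut again. A hidden catch under the plain round knob may or may not be holding the drawer, and only trying the drawer will tell: if it stops dead after a few millimetres, a quarter turn of the knob, with the drawer pushed back in, frees it. Leave the tote standing upright on the bench, and leave the rosewood pusher, the porcelain dish and the gauge block where they are.

Things in the scene. Friction and masses are not known exactly. Their poses are not given: they have to be found in the camera images.
- lathe_stand: Fixed wooden stand, deck top 76 mm above the bench; a small green lathe (to 205 mm above the bench) stands 110 mm and more behind its front. Origin: on the bench, in the plane of the stand's front, in line with the handle's middle. x: level, into the stand; y: left as seen from the drawer side; z up. It reaches from y -190 to +150 mm. Place and yaw vary.
- drawer (a joint): How far the catch drawer is out, m: 0 shut, 0.115 fully out (stop), along the stand's -x; friction about 2 N, stays where left. Beech front 320 mm wide, 12 mm thick, 12 to 62 mm above the bench. If the catch is on, the drawer gives about 10 mm and then stops dead; a pull of 8 to 15 N shows it and also sets the hidden catch pin squarely across.
- drawer_in (a point): Centre of the floor of the drawer's box; moves with the drawer. Axes as the stand's. The box is 100 mm (x) by 272 mm (y) inside, floor 16 mm and walls 44 mm above the bench. Fully out, all of it lies in front of the stand. Right of the box (-y) the drawer has a solid rail 36 mm wide and 44 mm high with two small brass studs on top.
- drawer_handle (a point): Middle of the brass bar handle on the drawer front: bar 100 mm long along the stand's y, 10 mm thick, 42 mm above the bench, 35 mm in front of the drawer front's face, with clear space behind, below and above it. Moves with the drawer.
- knob_grip (a point): Fixed point on the upright axis of the plain round brass knob on the deck, behind the right end of the drawer front, 95 mm above the bench. The knob is 34 mm in diameter, its gripping part 84 to 106 mm above the bench; it turns either way without stops or marks (about 0.02 N m).
- catch (a point): Hidden cross-pin on the knob's spindle, 24 mm below the deck top; this point is fixed on the axis and does not show its state. Lying across, the pin holds the drawer's two studs; within about 30 degrees of along (the stand's x) it lets them pass. After a pull has found the drawer held, push the drawer shut (the knob then turns easily) and turn the knob a quarter turn, either way, to free it (if still held, repeat).
- tote: Loose blue open tote, 170 mm (its x) by 148 mm (its y) by 45 mm high, walls and floor 4 mm thick, 0.6 kg, on the bench to the left or to the right of the drawer. Origin: centre of its underside, z up.
- pillar1: Finished brass pillar, 70 mm long along its x, 0.09 kg: square ends 14 mm long and 16 by 16 mm, between them a round shank 13 mm thick and 42 mm long to grip. Origin: its centre. Starts lying in the drawer, roughly along the stand's x, near y = -105 mm of the stand's frame. Four to six pillars are there (None if absent).
- pillar2: Finished brass pillar, 70 mm long along its x, 0.09 kg: square ends 14 mm long and 16 by 16 mm, between them a round shank 13 mm thick and 42 mm long to grip. Origin: its centre. Starts lying in the drawer, roughly along the stand's x, near y = -63 mm of the stand's frame. Four to six pillars are there (None if absent).
- pillar3: Finished brass pillar, 70 mm long along its x, 0.09 kg: square ends 14 mm long and 16 by 16 mm, between them a round shank 13 mm thick and 42 mm long to grip. Origin: its centre. Starts lying in the drawer, roughly along the stand's x, near y = -21 mm of the stand's frame. Four to six pillars are there (None if absent).
- pillar4: Finished brass pillar, 70 mm long along its x, 0.09 kg: square ends 14 mm long and 16 by 16 mm, between them a round shank 13 mm thick and 42 mm long to grip. Origin: its centre. Starts lying in the drawer, roughly along the stand's x, near y = 21 mm of the stand's frame. Four to six pillars are there (None if absent).
- pillar5: Finished brass pillar, 70 mm long along its x, 0.09 kg: square ends 14 mm long and 16 by 16 mm, between them a round shank 13 mm thick and 42 mm long to grip. Origin: its centre. Starts lying in the drawer, roughly along the stand's x, near y = 63 mm of the stand's frame. Four to six pillars are there (None if absent).
- pillar6: Finished brass pillar, 70 mm long along its x, 0.09 kg: square ends 14 mm long and 16 by 16 mm, between them a round shank 13 mm thick and 42 mm long to grip. Origin: its centre. Starts lying in the drawer, roughly along the stand's x, near y = 105 mm of the stand's frame. Four to six pillars are there (None if absent).
- pusher: Rosewood hand pusher lying on the bench left of the stand, 120 mm long along its x, handle up to 32 mm thick, to be left alone. Origin on the bench under its middle.
- dish: Chipped white porcelain dish with brass bushings, 92 mm in diameter, 28 mm high, to be left alone. Origin: centre of its underside.
- gauge_block: Silver-grey aluminium gauge block, 80 x 35 x 25 mm, on the front left of the deck, to be left alone. Origin: centre of its underside.
Not all that is in view belongs to the job. Of the things shaped like the tote, the blue one is meant.

How it is judged:
By the outcome, as a careful person would: the job done as asked, in the order asked, and still so for the second after the job is handed in, with the robot touching nothing.
Of pillar1, pillar2, pillar3, pillar4, pillar5, pillar6 only 4 to 6 are there at a start; the rules pass over those that are not, and their reading is None.
At some moment in a run one of tote may be knocked a few centimetres aside while the robot is not near it.
Once in a run the grip may slacken for a moment while it holds something.
It also fails if it takes over 210 s, if anything falls off the work surface, if the arm or the gripper's body presses on something with over 40 N, if the wrist force passes 120 N, or if a joint passes its speed limit or range.

## Working session

There is one attempt and no reset: what is moved stays moved. The work goes in short steps, Python scripts to look and compute and a tool call to move; the robot and the scene stay as the last step left them, time stands still between calls to the robot, and variables do not carry over. Pictures are saved under pics/ and viewed, at most 14 in all, crops included, and the job is handed in when it is done.

Besides the shell and the picture viewer there is one more tool, called after "Emit:" as name(argument=value, ...), one argument or row to a line, values as JSON. arm_command: Moves the arm, as the interface text tells. Shift numbers are shares of 8 cm and turn numbers shares of 45 degrees, none past 1 either way. Its arguments: {"type":"object","properties":{"deltas":{"type":"array","items":{"type":"object","properties":{"fingers":{"type":"number"},"dx":{"type":"number","minimum":-1,"maximum":1},"dy":{"type":"number","minimum":-1,"maximum":1},"dz":{"type":"number","minimum":-1,"maximum":1},"wx":{"type":"number","minimum":-1,"maximum":1},"wy":{"type":"number","minimum":-1,"maximum":1},"wz":{"type":"number","minimum":-1,"maximum":1}}}},"squeeze":{"type":"number"}},"required":["deltas"]}

```bash
mkdir -p pics
cat > h.py <<'E'
from cell import *
import numpy as np, cv2
from scipy.spatial.transform import Rotation as R
def ray(c,p):  # world ray from fixed camera, p=[row,col]
    V=np.linalg.inv(np.array(c["view"])); d=np.linalg.inv(np.array(c["K"]))@[p[1],p[0],1]
    return V[:3,3],V[:3,:3]@d
def toolT(s):
    T=np.eye(4); T[:3,:3]=R.from_euler('xyz',s["tool_rot"]).as_matrix(); T[:3,3]=s["eef_pos"]; return T
def wray(c,s,p):
    V=toolT(s)@np.array(c["T_tool_cam"]); d=np.linalg.inv(np.array(c["K"]))@[p[1],p[0],1]
    return V[:3,3],V[:3,:3]@d
def atz(r,z):
    o,d=r; return o+d*(z-o[2])/d[2]
def save(c,n): cv2.imwrite("pics/"+n+".png",c["pixels"])
E
python3 - <<'E'
from h import *
s=read_state();print({k:np.round(v,3) for k,v in s.items()})
Z=dict(lathe_stand=0,drawer_handle=.042,knob_grip=.095,tote=0,pusher=0,dish=0,gauge_block=.076,drawer_in=.016,catch=.052)
for n in ["top","scene"]:
    c=read_camera(n);save(c,n+"0");print(n,"campos",np.linalg.inv(c["view"])[:3,3].round(3))
    for l,z in Z.items():
        for o in landmark_of(l,n)[:3]: print(l,round(o["confidence"],2),np.round(o["point"]),atz(ray(c,o["point"]),z).round(3))
E
```

```text
{'t': np.float64(0.0), 'qpos': array([-1.363,  0.053,  1.614, -0.   ,  1.476, -0.119]), 'qd': array([-0.   , -0.   ,  0.003, -0.   ,  0.   ,  0.   ]), 'effort': array([ 0.0000e+00, -3.9368e+01, -3.7018e+01, -0.0000e+00,  7.0000e-03,
       -0.0000e+00]), 'eef_pos': array([ 0.2  , -0.591,  0.241]), 'tool_rot': array([-3.14 , -0.   ,  0.327]), 'contact_force': array([ 0.317, -0.893,  0.263]), 'wrist_torque': array([-0.022, -0.008,  0.023]), 'grip_force': np.float64(0.0), 'width': np.float64(0.086)}
top campos [ 0.344 -0.011  1.112]
lathe_stand 0.95 [157. 268.] [0.625 0.041 0.   ]
drawer_handle 0.7 [174. 265.] [0.572 0.044 0.042]
knob_grip 0.86 [136. 332.] [ 0.656 -0.12   0.095]
tote 0.93 [264. 320.] [ 0.346 -0.099  0.   ]
tote 0.78 [325. 416.] [ 0.197 -0.34   0.   ]
tote 0.66 [237. 416.] [ 0.42  -0.345  0.   ]
pusher 0.83 [150. 184.] [0.641 0.265 0.   ]
pusher 0.53 [144. 333.] [ 0.664 -0.133  0.   ]
dish 0.73 [230. 148.] [0.427 0.351 0.   ]
dish 0.45 [169. 265.] [0.592 0.048 0.   ]
gauge_block 0.92 [137. 229.] [0.657 0.134 0.076]
catch 0.75 [143. 332.] [ 0.651 -0.123  0.052]
scene campos [1.138 0.441 0.741]
lathe_stand 0.96 [289. 254.] [0.623 0.035 0.   ]
lathe_stand 0.47 [199. 186.] [ 0.433 -0.344  0.   ]
drawer_handle 0.69 [265. 264.] [0.58  0.036 0.042]
drawer_handle 0.34 [239. 188.] [ 0.602 -0.18   0.042]
knob_grip 0.95 [240. 186.] [ 0.648 -0.134  0.095]
tote 0.73 [161. 233.] [ 0.189 -0.351  0.   ]
tote 0.67 [209. 267.] [ 0.354 -0.104  0.   ]
pusher 0.86 [338. 337.] [0.647 0.258 0.   ]
dish 0.88 [287. 405.] [0.441 0.334 0.   ]
gauge_block 0.81 [292. 284.] [0.651 0.134 0.076]
```

View pics/top0.png

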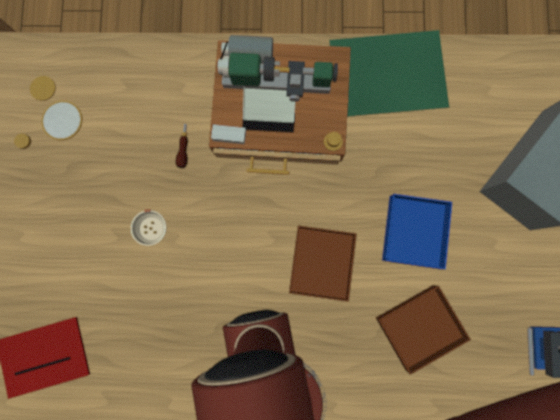

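View pics/scene0.png

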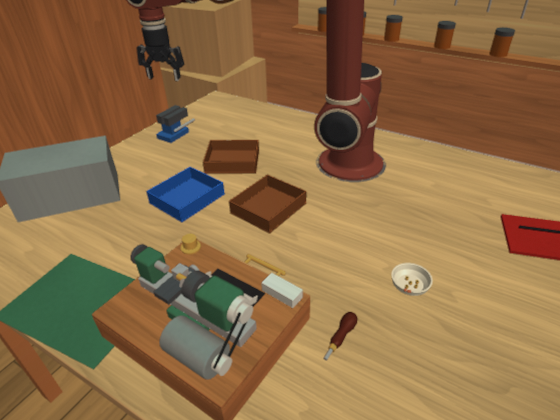

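The top view shows the blue tote at px (417,232), two brown look-alike trays, the stand with its handle at px (268,168) and the knob at (334,140). The scene view agrees. I'll turn the tool and go above the handle.

Emit:
arm_command(
  deltas=[
    {"wz":-0.186},
    {"wz":-0.186},
    {"wz":-0.186},
    {"wz":-0.186},
    {"wz":-0.186},
    {"wz":-0.186},
    {"wz":-0.186},
    {"wz":-0.186},
    {"fingers":0.8},
  ],
)

```text
invalid input
```

Emit:
arm_command(
  deltas=[
    {"dx":0.51,"dy":0.235},
    {"dx":0.51,"dy":0.235},
    {"dx":0.51,"dy":0.235},
    {"dx":0.51,"dy":0.235},
    {"dx":0.51,"dy":0.235},
    {"dx":0.51,"dy":0.235},
    {"dx":0.51,"dy":0.235},
    {"dx":0.51,"dy":0.235},
  ],
)

```text
invalid input
```

Emit:
arm_command(
  deltas=[
    {"dx":0.51,"dy":0.235},
    {"dx":0.51,"dy":0.235},
    {"dx":0.51,"dy":0.235},
    {"dx":0.51,"dy":0.235},
    {"dx":0.51,"dy":0.235},
    {"dx":0.51,"dy":0.235},
    {"dx":0.51,"dy":0.235},
    {"dx":0.51,"dy":0.235},
    {},
    {},
  ],
)

```text
invalid input
```

Run:
```python
from h import *
s=read_state();c=read_camera("wrist");save(c,"w1")
print(s["t"],np.round(s["eef_pos"],3),np.round(s["tool_rot"],3),s["width"],s["contact_force"].round(1));print(np.round(c["T_tool_cam"],3))
for l,z in dict(drawer_handle=.042,knob_grip=.095,gauge_block=.076,lathe_stand=0).items():
    for o in landmark_of(l,"wrist")[:2]: print(l,round(o["confidence"],2),np.round(o["point"]),atz(wray(c,s,o["point"]),z).round(4))
```

```text
1.0 [ 0.201 -0.592  0.242] [-3.142 -0.     0.327] 0.08519157116756504 [ 0.3 -0.  -0.3]
[[-0.001 -0.947 -0.321  0.082]
 [ 1.    -0.001 -0.001 -0.001]
 [ 0.    -0.321  0.947 -0.131]
 [ 0.     0.     0.     1.   ]]
```

View pics/w1.png

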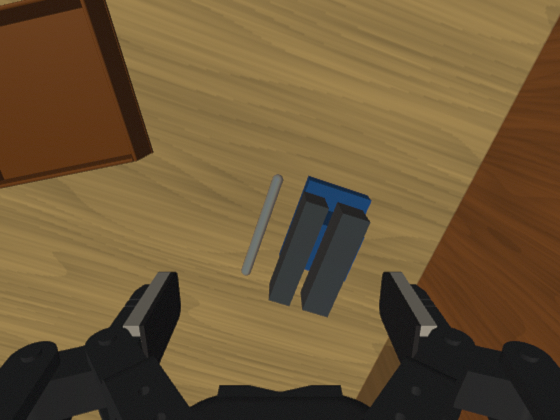

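The arm hasn't moved: all three calls were refused, probably because the rows left out fields. The wrist view still shows the start area, with a blue vise at (330,240). I'll test one row with every field filled in.

Emit:
arm_command(
  deltas=[
    {"dx":0,"dy":0,"dz":0,"wx":0,"wy":0,"wz":-0.186,"fingers":0.8},
  ],
)

```text
t: 1.35
eef_pos: [0.2006, -0.5919, 0.2423]
tool_rot: [-3.142, 0.0, 0.476]
contact_force: [-1.0, -0.5, 0.4]
width: 0.0731
grip_force: 0.0
```

Emit:
arm_command(
  deltas=[
    {"dx":0,"dy":0,"dz":0,"wx":0,"wy":0,"wz":-0.186,"fingers":0.8},
    {"dx":0,"dy":0,"dz":0,"wx":0,"wy":0,"wz":-0.186,"fingers":0.8},
    {"dx":0,"dy":0,"dz":0,"wx":0,"wy":0,"wz":-0.186,"fingers":0.8},
    {"dx":0,"dy":0,"dz":0,"wx":0,"wy":0,"wz":-0.186,"fingers":0.8},
    {"dx":0,"dy":0,"dz":0,"wx":0,"wy":0,"wz":-0.186,"fingers":0.8},
    {"dx":0,"dy":0,"dz":0,"wx":0,"wy":0,"wz":-0.186,"fingers":0.8},
    {"dx":0,"dy":0,"dz":0,"wx":0,"wy":0,"wz":-0.186,"fingers":0.8},
  ],
)

```text
t: 2.05
eef_pos: [0.2006, -0.5919, 0.2423]
tool_rot: [-3.142, -0.0, 1.501]
contact_force: [-0.8, 0.1, -0.0]
width: 0.0686
grip_force: 0.0
```

Emit:
arm_command(
  deltas=[
    {"dx":0.51,"dy":0.235,"dz":0,"wx":0,"wy":0,"wz":0,"fingers":0.8},
    {"dx":0.51,"dy":0.235,"dz":0,"wx":0,"wy":0,"wz":0,"fingers":0.8},
    {"dx":0.51,"dy":0.235,"dz":0,"wx":0,"wy":0,"wz":0,"fingers":0.8},
    {"dx":0.51,"dy":0.235,"dz":0,"wx":0,"wy":0,"wz":0,"fingers":0.8},
    {"dx":0.51,"dy":0.235,"dz":0,"wx":0,"wy":0,"wz":0,"fingers":0.8},
    {"dx":0.51,"dy":0.235,"dz":0,"wx":0,"wy":0,"wz":0,"fingers":0.8},
    {"dx":0.51,"dy":0.235,"dz":0,"wx":0,"wy":0,"wz":0,"fingers":0.8},
    {"dx":0.51,"dy":0.235,"dz":0,"wx":0,"wy":0,"wz":0,"fingers":0.8},
  ],
)

```text
t: 2.85
eef_pos: [0.3757, -0.2761, 0.2426]
tool_rot: [3.141, 0.001, 1.495]
contact_force: [0.4, -0.6, 0.4]
width: 0.0684
grip_force: 0.0
```

Emit:
arm_command(
  deltas=[
    {"dx":0.51,"dy":0.235,"dz":0,"wx":0,"wy":0,"wz":0,"fingers":0.35},
    {"dx":0.51,"dy":0.235,"dz":0,"wx":0,"wy":0,"wz":0,"fingers":0.35},
    {"dx":0.51,"dy":0.235,"dz":0,"wx":0,"wy":0,"wz":0,"fingers":0.35},
    {"dx":0.51,"dy":0.235,"dz":0,"wx":0,"wy":0,"wz":0,"fingers":0.35},
    {"dx":0.51,"dy":0.235,"dz":0,"wx":0,"wy":0,"wz":0,"fingers":0.35},
    {"dx":0.51,"dy":0.235,"dz":0,"wx":0,"wy":0,"wz":0,"fingers":0.35},
    {"dx":0.51,"dy":0.235,"dz":0,"wx":0,"wy":0,"wz":0,"fingers":0.35},
    {"dx":0,"dy":0,"dz":0,"wx":0,"wy":0,"wz":0,"fingers":0.35},
    {"dx":0,"dy":0,"dz":0,"wx":0,"wy":0,"wz":0,"fingers":0.35},
  ],
)

```text
t: 3.75
eef_pos: [0.528, -0.0021, 0.2422]
tool_rot: [-3.141, 0.0, 1.498]
contact_force: [-0.2, -0.6, 0.6]
width: 0.0297
grip_force: 0.0
```

Run:
```python
from h import *
s=read_state();c=read_camera("wrist");save(c,"w2")
print(s["t"],np.round(s["eef_pos"],3),np.round(s["tool_rot"],3),s["width"],s["contact_force"].round(1))
for l,z in dict(drawer_handle=.042,knob_grip=.095,gauge_block=.076,lathe_stand=0).items():
    for o in landmark_of(l,"wrist")[:2]: print(l,round(o["confidence"],2),np.round(o["point"]),atz(wray(c,s,o["point"]),z).round(4))
```

```text
3.75 [ 0.528 -0.002  0.242] [-3.141  0.     1.498] 0.029694065892773954 [-0.2 -0.6  0.6]
drawer_handle 0.59 [126. 329.] [0.5763 0.0412 0.042 ]
knob_grip 0.86 [308. 415.] [ 0.6438 -0.1241  0.095 ]
lathe_stand 0.61 [122. 371.] [0.6254 0.0378 0.    ]
```

View pics/w2.png

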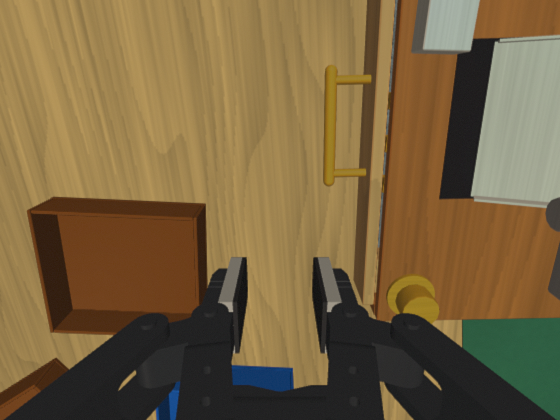

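The wrist view shows the handle bar from px (331,67) to (329,185), with the knob at (412,295). I'll compute the yaw and the moves from these.

```bash
cat >> h.py <<'E'
def go(s,p,yaw=None,off=0):
    """tool-frame units (of 8 cm) from current pose to p, then turn units"""
    T=toolT(s); d=T[:3,:3].T@(np.array(p)-T[:3,3])/0.08
    r=None if yaw is None else -np.degrees((yaw-s["tool_rot"][2]+np.pi)%(2*np.pi)-np.pi)/45
    return d.round(3),None if r is None else round(r,3)
E
python3 - <<'E'
from h import *
s=read_state();c=read_camera("wrist")
a=atz(wray(c,s,[67,331]),.042);b=atz(wray(c,s,[185,329]),.042);print(a,b,(a+b)/2,np.linalg.norm(a-b))
d=a-b;yaw=np.arctan2(-d[0],d[1]);print("yaw",yaw)
a2=atz(wray(c,s,[0,396]),.076);b2=atz(wray(c,s,[319,377]),.076);d=a2-b2;print(a2,b2,np.arctan2(-d[0],d[1]))
print(go(s,[*((a+b)/2)[:2],.042],yaw+np.pi/2))
E
```

```text
[0.57941796 0.09063002 0.042     ] [ 0.57404342 -0.0172252   0.042     ] [0.57673069 0.03670241 0.042     ] 0.10798904124715195
yaw -0.04978981352634941
[0.62466097 0.13247625 0.076     ] [ 0.61338706 -0.15127631  0.076     ] -0.03971058926570037
(array([0.556, 0.573, 2.505]), np.float64(-0.035))
```

Emit:
arm_command(
  deltas=[
    {"dx":0.278,"dy":0.275,"dz":0,"wx":0,"wy":0,"wz":-0.035,"fingers":0.28},
    {"dx":0.273,"dy":0.283,"dz":0,"wx":0,"wy":0,"wz":0,"fingers":0.28},
    {"dx":0,"dy":0,"dz":0.5,"wx":0,"wy":0,"wz":0,"fingers":0.28},
    {"dx":0,"dy":0,"dz":0.5,"wx":0,"wy":0,"wz":0,"fingers":0.28},
    {"dx":0,"dy":0,"dz":0.5,"wx":0,"wy":0,"wz":0,"fingers":0.28},
    {"dx":0,"dy":0,"dz":0,"wx":0,"wy":0,"wz":0,"fingers":0.28},
    {"dx":0,"dy":0,"dz":0,"wx":0,"wy":0,"wz":0,"fingers":0.28},
  ],
)

```text
t: 4.75
eef_pos: [0.5749, 0.0378, 0.1224]
tool_rot: [-3.14, -0.0, 1.522]
contact_force: [0.8, -0.4, 0.9]
width: 0.024
grip_force: 0.0
```

Run:
```python
from h import *
s=read_state();c=read_camera("wrist");save(c,"w3")
print(s["t"],np.round(s["eef_pos"],4),np.round(s["tool_rot"],3),s["width"],s["contact_force"].round(1))
for l,z in dict(drawer_handle=.042).items():
    for o in landmark_of(l,"wrist")[:2]: print(l,round(o["confidence"],2),np.round(o["point"]),atz(wray(c,s,o["point"]),z).round(4))
m=silhouettes("drawer_handle","wrist")
print(go(s,[.5765,.037,.034]))
```

```text
4.75 [0.5749 0.0378 0.1224] [-3.14  -0.     1.522] 0.02395801855838633 [ 0.8 -0.4  0.9]
drawer_handle 0.93 [219. 281.] [0.5748 0.0392 0.042 ]
(array([-0.009,  0.022,  1.105]), None)
```

View pics/w3.png

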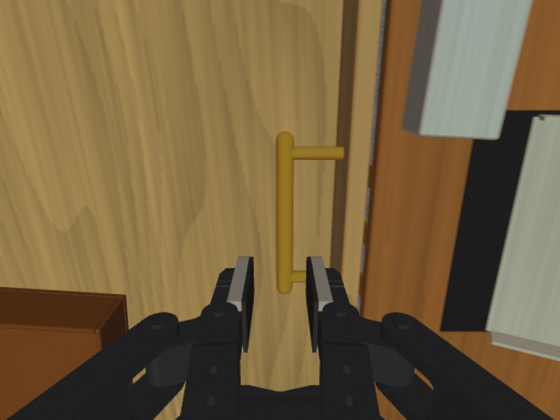

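The bar (px 285, rows 135–290) is centred between the fingers. I'll go down and grip it.

Emit:
arm_command(
  deltas=[
    {"dx":0,"dy":0.01,"dz":0.4,"wx":0,"wy":0,"wz":0,"fingers":0.28},
    {"dx":0,"dy":0,"dz":0.4,"wx":0,"wy":0,"wz":0,"fingers":0.28},
    {"dx":0,"dy":0,"dz":0.3,"wx":0,"wy":0,"wz":0,"fingers":0.28},
    {"dx":0,"dy":0,"dz":0,"wx":0,"wy":0,"wz":0,"fingers":0.0},
    {"dx":0,"dy":0,"dz":0,"wx":0,"wy":0,"wz":0,"fingers":0.0},
    {"dx":0,"dy":0,"dz":0,"wx":0,"wy":0,"wz":0,"fingers":0.0},
    {"dx":0,"dy":0,"dz":0,"wx":0,"wy":0,"wz":0,"fingers":0.0},
  ],
  squeeze=50,
)

```text
t: 5.6
eef_pos: [0.5745, 0.0383, 0.0331]
tool_rot: [-3.139, 0.0, 1.523]
contact_force: [0.6, 0.1, -20.2]
width: 0.0089
grip_force: 48.4
```

Emit:
arm_command(
  deltas=[
    {"dx":0,"dy":-0.05,"dz":0,"wx":0,"wy":0,"wz":0,"fingers":0.0},
    {"dx":0,"dy":-0.05,"dz":0,"wx":0,"wy":0,"wz":0,"fingers":0.0},
    {"dx":0,"dy":0,"dz":0,"wx":0,"wy":0,"wz":0,"fingers":0.0},
  ],
)

```text
t: 5.9
eef_pos: [0.5661, 0.0387, 0.0331]
tool_rot: [-3.138, 0.0, 1.523]
contact_force: [-1.0, -0.9, -24.0]
width: 0.0093
grip_force: 48.9
```

Emit:
arm_command(
  deltas=[
    {"dx":0,"dy":-0.03,"dz":0,"wx":0,"wy":0,"wz":0,"fingers":0.0},
    {"dx":0,"dy":0,"dz":0,"wx":0,"wy":0,"wz":0,"fingers":0.0},
  ],
)

```text
t: 6.1
eef_pos: [0.5655, 0.0387, 0.0332]
tool_rot: [3.14, 0.0, 1.523]
contact_force: [6.2, -2.1, -29.9]
width: 0.0091
grip_force: 48.6
```

Emit:
arm_command(
  deltas=[
    {"dx":0,"dy":-0.03,"dz":0,"wx":0,"wy":0,"wz":0,"fingers":0.0},
    {"dx":0,"dy":0,"dz":0,"wx":0,"wy":0,"wz":0,"fingers":0.0},
  ],
)

```text
t: 6.3
eef_pos: [0.5651, 0.0388, 0.0332]
tool_rot: [3.134, -0.0, 1.523]
contact_force: [14.8, -1.0, -36.9]
width: 0.0092
grip_force: 48.4
```

It stopped dead after about 9.5 mm at roughly 15 N, so the catch is on. I'll push the drawer shut, let go and move to the knob.

Emit:
arm_command(
  deltas=[
    {"dx":0,"dy":0.06,"dz":0.02,"wx":0,"wy":0,"wz":0,"fingers":0.0},
    {"dx":0,"dy":0.06,"dz":0,"wx":0,"wy":0,"wz":0,"fingers":0.0},
    {"dx":0,"dy":0.05,"dz":0,"wx":0,"wy":0,"wz":0,"fingers":0.0},
    {"dx":0,"dy":0.01,"dz":0,"wx":0,"wy":0,"wz":0,"fingers":0.0},
    {"dx":0,"dy":0,"dz":0,"wx":0,"wy":0,"wz":0,"fingers":0.0},
  ],
)

```text
t: 6.8
eef_pos: [0.5775, 0.0382, 0.033]
tool_rot: [-3.141, 0.0, 1.523]
contact_force: [-3.3, -0.9, -13.6]
width: 0.0093
grip_force: 50.7
```

Emit:
arm_command(
  deltas=[
    {"dx":0,"dy":0.03,"dz":0,"wx":0,"wy":0,"wz":0,"fingers":0.0},
    {"dx":0,"dy":0,"dz":0,"wx":0,"wy":0,"wz":0,"fingers":0.0},
  ],
)

```text
t: 7.0
eef_pos: [0.5775, 0.0382, 0.033]
tool_rot: [-3.134, 0.001, 1.523]
contact_force: [-12.0, -2.5, -7.2]
width: 0.009
grip_force: 51.6
```

Emit:
arm_command(
  deltas=[
    {"dx":0,"dy":-0.01,"dz":0,"wx":0,"wy":0,"wz":0,"fingers":0.28},
    {"dx":0,"dy":-0.01,"dz":0,"wx":0,"wy":0,"wz":0,"fingers":0.28},
    {"dx":0,"dy":0,"dz":0,"wx":0,"wy":0,"wz":0,"fingers":0.28},
    {"dx":0,"dy":0,"dz":-0.6,"wx":0,"wy":0,"wz":0,"fingers":0.28},
    {"dx":0,"dy":0,"dz":-0.6,"wx":0,"wy":0,"wz":0,"fingers":0.28},
    {"dx":0,"dy":0,"dz":-0.6,"wx":0,"wy":0,"wz":0,"fingers":0.28},
    {"dx":0,"dy":0,"dz":-0.3,"wx":0,"wy":0,"wz":0,"fingers":0.8},
    {"dx":0,"dy":0,"dz":0,"wx":0,"wy":0,"wz":0,"fingers":0.8},
  ],
)

```text
t: 7.8
eef_pos: [0.585, 0.0383, 0.2134]
tool_rot: [3.119, -0.001, 1.523]
contact_force: [0.0, -0.4, -0.9]
width: 0.0523
grip_force: 0.0
```

Run:
```python
from h import *
s=read_state();print(go(s,[.645,-.124,.2]))
```

```text
(array([-1.991,  0.842,  0.186]), None)
```

Emit:
arm_command(
  deltas=[
    {"dx":-0.5,"dy":0.21,"dz":0,"wx":0.029,"wy":0,"wz":0,"fingers":0.7},
    {"dx":-0.5,"dy":0.21,"dz":0,"wx":0,"wy":0,"wz":0,"fingers":0.7},
    {"dx":-0.5,"dy":0.21,"dz":0,"wx":0,"wy":0,"wz":0,"fingers":0.7},
    {"dx":-0.3,"dy":0.21,"dz":0,"wx":0,"wy":0,"wz":0,"fingers":0.7},
    {"dx":0,"dy":0,"dz":0,"wx":0,"wy":0,"wz":0,"fingers":0.7},
  ],
)

```text
t: 8.3
eef_pos: [0.6417, -0.1124, 0.2026]
tool_rot: [-3.126, 0.002, 1.519]
contact_force: [0.3, 0.6, -0.1]
width: 0.0598
grip_force: 0.0
```

Run:
```python
from h import *
s=read_state();c=read_camera("wrist");save(c,"w4")
print(s["t"],np.round(s["eef_pos"],4),np.round(s["tool_rot"],3),s["width"],s["contact_force"].round(1))
for o in landmark_of("knob_grip","wrist")[:2]:
    p=atz(wray(c,s,o["point"]),.095);print(round(o["confidence"],2),np.round(o["point"]),p.round(4),go(s,[*p[:2],.093]))
```

```text
8.3 [ 0.6417 -0.1124  0.2026] [-3.126e+00  2.000e-03  1.519e+00] 0.05980062344819983 [ 0.3  0.6 -0.1]
0.91 [220. 288.] [ 0.6445 -0.123   0.095 ] (array([-0.128,  0.063,  1.369]), None)
```

View pics/w4.png

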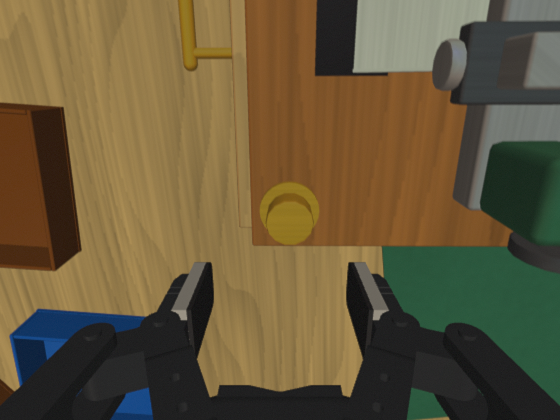

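The knob, at px (290,222), lines up with the jaws. I'll go down, grip it and give it a quarter turn, which also leaves the yaw right for the pillars.

Emit:
arm_command(
  deltas=[
    {"dx":-0.128,"dy":0.04,"dz":0.27,"wx":-0.02,"wy":0,"wz":0,"fingers":0.7},
    {"dx":0,"dy":0,"dz":0.5,"wx":0,"wy":0,"wz":0,"fingers":0.7},
    {"dx":0,"dy":0,"dz":0.4,"wx":0,"wy":0,"wz":0,"fingers":0.7},
    {"dx":0,"dy":0,"dz":0.19,"wx":0,"wy":0,"wz":0,"fingers":0.7},
    {"dx":0,"dy":0,"dz":0,"wx":0,"wy":0,"wz":0,"fingers":0.0},
    {"dx":0,"dy":0,"dz":0,"wx":0,"wy":0,"wz":0,"fingers":0.0},
    {"dx":0,"dy":0,"dz":0,"wx":0,"wy":0,"wz":0,"fingers":0.0},
    {"dx":0,"dy":0,"dz":0,"wx":0,"wy":0,"wz":0,"fingers":0.0},
  ],
  squeeze=40,
)

```text
t: 9.2
eef_pos: [0.6464, -0.1184, 0.0925]
tool_rot: [3.131, 0.0, 1.524]
contact_force: [23.0, 0.4, -18.0]
width: 0.0325
grip_force: 43.7
```

Emit:
arm_command(
  deltas=[
    {"dx":0,"dy":0,"dz":0,"wx":0,"wy":0,"wz":0,"fingers":0.7},
    {"dx":0,"dy":0,"dz":0,"wx":0,"wy":0,"wz":0,"fingers":0.7},
    {"dx":0,"dy":0,"dz":0,"wx":0,"wy":0,"wz":0,"fingers":0.7},
  ],
)

```text
t: 9.5
eef_pos: [0.6412, -0.1191, 0.0928]
tool_rot: [-3.137, 0.001, 1.523]
contact_force: [0.1, -0.3, -0.4]
width: 0.0597
grip_force: 0.0
```

Run:
```python
from h import *
s=read_state();print(np.round(s["eef_pos"],4),np.round(s["tool_rot"],3),s["width"],s["contact_force"].round(1),go(s,[.6475,-.123,.093],1.52))
```

```text
[ 0.6412 -0.1191  0.0928] [-3.137e+00  1.000e-03  1.523e+00] 0.059675362384284066 [ 0.1 -0.3 -0.4] (array([-0.045,  0.081, -0.002]), np.float64(0.004))
```

Emit:
arm_command(
  deltas=[
    {"dx":-0.045,"dy":0.075,"dz":0,"wx":-0.006,"wy":0,"wz":0,"fingers":0.7},
    {"dx":0,"dy":0,"dz":0,"wx":0,"wy":0,"wz":0,"fingers":0.7},
    {"dx":0,"dy":0,"dz":0,"wx":0,"wy":0,"wz":0,"fingers":0.0},
    {"dx":0,"dy":0,"dz":0,"wx":0,"wy":0,"wz":0,"fingers":0.0},
    {"dx":0,"dy":0,"dz":0,"wx":0,"wy":0,"wz":0,"fingers":0.0},
    {"dx":0,"dy":0,"dz":0,"wx":0,"wy":0,"wz":0,"fingers":0.0},
  ],
  squeeze=40,
)

```text
t: 10.1
eef_pos: [0.6467, -0.1232, 0.0911]
tool_rot: [-3.141, 0.0, 1.523]
contact_force: [3.1, -0.9, -0.7]
width: 0.0328
grip_force: 41.1
```

The grip is clean now. Turning the knob.

Emit:
arm_command(
  deltas=[
    {"dx":0,"dy":0,"dz":0,"wx":0,"wy":0,"wz":0.18,"fingers":0.0},
    {"dx":0,"dy":0,"dz":0,"wx":0,"wy":0,"wz":0.18,"fingers":0.0},
    {"dx":0,"dy":0,"dz":0,"wx":0,"wy":0,"wz":0.18,"fingers":0.0},
    {"dx":0,"dy":0,"dz":0,"wx":0,"wy":0,"wz":0.18,"fingers":0.0},
    {"dx":0,"dy":0,"dz":0,"wx":0,"wy":0,"wz":0.18,"fingers":0.0},
    {"dx":0,"dy":0,"dz":0,"wx":0,"wy":0,"wz":0,"fingers":0.0},
  ],
)

```text
t: 10.7
eef_pos: [0.6466, -0.1231, 0.091]
tool_rot: [-3.141, 0.001, 0.816]
contact_force: [2.4, -0.3, 0.9]
width: 0.0328
grip_force: 39.8
```

Emit:
arm_command(
  deltas=[
    {"dx":0,"dy":0,"dz":0,"wx":0,"wy":0,"wz":0.18,"fingers":0.0},
    {"dx":0,"dy":0,"dz":0,"wx":0,"wy":0,"wz":0.18,"fingers":0.0},
    {"dx":0,"dy":0,"dz":0,"wx":0,"wy":0,"wz":0.18,"fingers":0.0},
    {"dx":0,"dy":0,"dz":0,"wx":0,"wy":0,"wz":0.18,"fingers":0.0},
    {"dx":0,"dy":0,"dz":0,"wx":0,"wy":0,"wz":0.18,"fingers":0.0},
    {"dx":0,"dy":0,"dz":0,"wx":0,"wy":0,"wz":0.18,"fingers":0.0},
    {"dx":0,"dy":0,"dz":0,"wx":0,"wy":0,"wz":0,"fingers":0.0},
  ],
)

```text
t: 11.4
eef_pos: [0.6465, -0.123, 0.091]
tool_rot: [-3.141, 0.001, -0.029]
contact_force: [3.5, -0.1, 1.1]
width: 0.0327
grip_force: 39.9
```

Run:
```python
from h import *
s=read_state();print(s["t"],np.round(s["eef_pos"],4),np.round(s["tool_rot"],3),s["width"],s["contact_force"].round(1),go(s,[.6467,-.123,.093],-.048))
```

```text
11.4 [ 0.6465 -0.123   0.091 ] [-3.141e+00  1.000e-03 -2.900e-02] 0.03270549016709173 [ 3.5 -0.1  1.1] (array([ 0.002,  0.   , -0.025]), np.float64(0.024))
```

Emit:
arm_command(
  deltas=[
    {"dx":0,"dy":0,"dz":0,"wx":0,"wy":0,"wz":0,"fingers":0.7},
    {"dx":0,"dy":0,"dz":0,"wx":0,"wy":0,"wz":0,"fingers":0.7},
    {"dx":0,"dy":0,"dz":-0.4,"wx":0,"wy":0,"wz":0,"fingers":0.7},
    {"dx":0,"dy":0,"dz":-0.6,"wx":0,"wy":0,"wz":0,"fingers":0.7},
    {"dx":0,"dy":0,"dz":0,"wx":0,"wy":0,"wz":-0.18,"fingers":0.28},
    {"dx":0,"dy":0,"dz":0,"wx":0,"wy":0,"wz":-0.18,"fingers":0.28},
    {"dx":0,"dy":0,"dz":0,"wx":0,"wy":0,"wz":-0.18,"fingers":0.28},
    {"dx":0,"dy":0,"dz":0,"wx":0,"wy":0,"wz":-0.18,"fingers":0.28},
    {"dx":0,"dy":0,"dz":0,"wx":0,"wy":0,"wz":-0.18,"fingers":0.28},
    {"dx":0,"dy":0,"dz":0,"wx":0,"wy":0,"wz":-0.18,"fingers":0.28},
  ],
)

```text
t: 12.4
eef_pos: [0.6454, -0.123, 0.1701]
tool_rot: [-3.138, 0.003, 0.824]
contact_force: [0.3, -0.7, 0.3]
width: 0.0239
grip_force: 0.0
```

Emit:
arm_command(
  deltas=[
    {"dx":0,"dy":0,"dz":0,"wx":0,"wy":0,"wz":-0.18,"fingers":0.28},
    {"dx":0,"dy":0,"dz":0,"wx":0,"wy":0,"wz":-0.18,"fingers":0.28},
    {"dx":0,"dy":0,"dz":0,"wx":0,"wy":0,"wz":-0.18,"fingers":0.28},
    {"dx":0,"dy":0,"dz":0,"wx":0,"wy":0,"wz":-0.18,"fingers":0.28},
    {"dx":0,"dy":0,"dz":0,"wx":0,"wy":0,"wz":-0.18,"fingers":0.28},
    {"dx":0.49,"dy":-0.24,"dz":0,"wx":0,"wy":0,"wz":0,"fingers":0.28},
    {"dx":0.49,"dy":-0.24,"dz":0,"wx":0,"wy":0,"wz":0,"fingers":0.28},
    {"dx":0.49,"dy":-0.24,"dz":0,"wx":0,"wy":0,"wz":0,"fingers":0.28},
    {"dx":0.4,"dy":-0.24,"dz":0,"wx":0,"wy":0,"wz":0,"fingers":0.28},
    {"dx":0,"dy":0,"dz":0,"wx":0,"wy":0,"wz":0,"fingers":0.28},
  ],
)

```text
t: 13.4
eef_pos: [0.574, 0.0334, 0.17]
tool_rot: [-3.136, -0.001, 1.529]
contact_force: [0.3, -0.7, -0.3]
width: 0.0239
grip_force: 0.0
```

Run:
```python
from h import *
s=read_state();print(s["t"],np.round(s["eef_pos"],4),np.round(s["tool_rot"],3),s["width"],s["contact_force"].round(1),go(s,[.5765,.038,.034],1.523))
```

```text
13.4 [0.574  0.0334 0.17  ] [-3.136e+00 -1.000e-03  1.529e+00] 0.023906710485215386 [ 0.3 -0.7 -0.3] (array([0.057, 0.037, 1.7  ]), np.float64(0.008))
```

Emit:
arm_command(
  deltas=[
    {"dx":0.057,"dy":0.034,"dz":0.2,"wx":-0.007,"wy":0,"wz":0.008,"fingers":0.28},
    {"dx":0,"dy":0,"dz":0.5,"wx":0,"wy":0,"wz":0,"fingers":0.28},
    {"dx":0,"dy":0,"dz":0.5,"wx":0,"wy":0,"wz":0,"fingers":0.28},
    {"dx":0,"dy":0,"dz":0.5,"wx":0,"wy":0,"wz":0,"fingers":0.28},
    {"dx":0,"dy":0,"dz":0,"wx":0,"wy":0,"wz":0,"fingers":0.0},
    {"dx":0,"dy":0,"dz":0,"wx":0,"wy":0,"wz":0,"fingers":0.0},
    {"dx":0,"dy":0,"dz":0,"wx":0,"wy":0,"wz":0,"fingers":0.0},
    {"dx":0,"dy":0,"dz":0,"wx":0,"wy":0,"wz":0,"fingers":0.0},
  ],
  squeeze=50,
)

```text
t: 14.2
eef_pos: [0.576, 0.034, 0.0303]
tool_rot: [-3.137, 0.001, 1.517]
contact_force: [1.2, -3.3, -27.3]
width: 0.0092
grip_force: 48.3
```

Emit:
arm_command(
  deltas=[
    {"dx":0,"dy":-0.06,"dz":0,"wx":0,"wy":0,"wz":0,"fingers":0.0},
    {"dx":0,"dy":-0.06,"dz":0,"wx":0,"wy":0,"wz":0,"fingers":0.0},
    {"dx":0,"dy":-0.05,"dz":0,"wx":0,"wy":0,"wz":0,"fingers":0.0},
    {"dx":0,"dy":0,"dz":0,"wx":0,"wy":0,"wz":0,"fingers":0.0},
  ],
)

```text
t: 14.6
eef_pos: [0.5615, 0.0347, 0.0303]
tool_rot: [-3.135, 0.001, 1.517]
contact_force: [-1.7, -3.6, -25.2]
width: 0.0095
grip_force: 49.4
```

It's free. Pulling it fully out.

Emit:
arm_command(
  deltas=[
    {"dx":0,"dy":-0.15,"dz":0,"wx":0,"wy":0,"wz":0,"fingers":0.0},
    {"dx":0,"dy":-0.15,"dz":0,"wx":0,"wy":0,"wz":0,"fingers":0.0},
    {"dx":0,"dy":-0.15,"dz":0,"wx":0,"wy":0,"wz":0,"fingers":0.0},
    {"dx":0,"dy":-0.15,"dz":0,"wx":0,"wy":0,"wz":0,"fingers":0.0},
    {"dx":0,"dy":0,"dz":0,"wx":0,"wy":0,"wz":0,"fingers":0.0},
  ],
)

```text
t: 15.1
eef_pos: [0.5125, 0.0371, 0.0303]
tool_rot: [-3.134, 0.002, 1.518]
contact_force: [-0.3, -3.3, -27.4]
width: 0.0093
grip_force: 50.8
```

Emit:
arm_command(
  deltas=[
    {"dx":0,"dy":-0.15,"dz":0,"wx":0,"wy":0,"wz":0,"fingers":0.0},
    {"dx":0,"dy":-0.15,"dz":0,"wx":0,"wy":0,"wz":0,"fingers":0.0},
    {"dx":0,"dy":-0.15,"dz":0,"wx":0,"wy":0,"wz":0,"fingers":0.0},
    {"dx":0,"dy":-0.1,"dz":0,"wx":0,"wy":0,"wz":0,"fingers":0.0},
    {"dx":0,"dy":-0.06,"dz":0,"wx":0,"wy":0,"wz":0,"fingers":0.0},
    {"dx":0,"dy":0,"dz":0,"wx":0,"wy":0,"wz":0,"fingers":0.0},
  ],
)

```text
t: 15.7
eef_pos: [0.465, 0.0394, 0.031]
tool_rot: [-3.136, 0.003, 1.518]
contact_force: [-2.2, -5.5, -25.2]
width: 0.0095
grip_force: 50.6
```

Emit:
arm_command(
  deltas=[
    {"dx":0,"dy":0,"dz":0,"wx":0,"wy":0,"wz":0,"fingers":0.28},
    {"dx":0,"dy":0,"dz":0,"wx":0,"wy":0,"wz":0,"fingers":0.28},
    {"dx":0,"dy":0,"dz":-0.5,"wx":0,"wy":0,"wz":0,"fingers":0.28},
    {"dx":0,"dy":0,"dz":-0.6,"wx":0,"wy":0,"wz":0,"fingers":0.28},
    {"dx":0,"dy":0,"dz":-0.6,"wx":0,"wy":0,"wz":0.18,"fingers":0.5},
    {"dx":0,"dy":0,"dz":-0.6,"wx":0,"wy":0,"wz":0.18,"fingers":0.5},
    {"dx":0,"dy":0,"dz":-0.4,"wx":0,"wy":0,"wz":0.18,"fingers":0.5},
    {"dx":0,"dy":0,"dz":0,"wx":0,"wy":0,"wz":0.18,"fingers":0.5},
    {"dx":0,"dy":0,"dz":0,"wx":0,"wy":0,"wz":0.18,"fingers":0.5},
    {"dx":0,"dy":0,"dz":0,"wx":0,"wy":0,"wz":0.18,"fingers":0.5},
  ],
)

```text
t: 16.7
eef_pos: [0.4709, 0.0405, 0.2552]
tool_rot: [3.134, -0.009, 0.663]
contact_force: [-0.6, -0.4, 0.1]
width: 0.0425
grip_force: 0.0
```

Emit:
arm_command(
  deltas=[
    {"dx":0,"dy":0,"dz":0,"wx":0,"wy":0,"wz":0.18,"fingers":0.5},
    {"dx":0,"dy":0,"dz":0,"wx":0,"wy":0,"wz":0.18,"fingers":0.5},
    {"dx":0,"dy":0,"dz":0,"wx":0,"wy":0,"wz":0.18,"fingers":0.5},
    {"dx":0,"dy":0,"dz":0,"wx":0,"wy":0,"wz":0.18,"fingers":0.5},
    {"dx":0.4,"dy":0,"dz":0,"wx":0,"wy":0,"wz":0.18,"fingers":0.5},
    {"dx":0.4,"dy":0,"dz":0,"wx":0,"wy":0,"wz":0,"fingers":0.5},
    {"dx":0,"dy":0,"dz":0,"wx":0,"wy":0,"wz":0,"fingers":0.5},
  ],
)

```text
t: 17.4
eef_pos: [0.5366, 0.0424, 0.2541]
tool_rot: [-3.141, -0.009, -0.038]
contact_force: [0.1, -0.3, -0.1]
width: 0.0431
grip_force: 0.0
```

```bash
cat > look.py <<'E'
from h import *
def look(name,tag,zt):
    s=read_state();c=read_camera(name);save(c,tag)
    print(s["t"],np.round(s["eef_pos"],4),np.round(s["tool_rot"],3),round(s["width"],4),s["contact_force"].round(1))
    f=(lambda p:wray(c,s,p)) if name=="wrist" else (lambda p:ray(c,p))
    for l,z in zt.items():
        for o in landmark_of(l,name)[:7]: print(l,round(o["confidence"],2),np.round(o["point"]),atz(f(o["point"]),z)[:2].round(4))
    return s,c,f
def pillars(s,f,z=.024):
    for m in silhouettes("pillar1","wrist")[:9]:
        ys,xs=np.nonzero(m["mask"])
        if len(ys)<30: continue
        (cx,cy),(w,h),a=cv2.minAreaRect(np.stack([xs,ys],1).astype(np.float32))
        b=cv2.boxPoints(((cx,cy),(w,h),a)); e=[np.linalg.norm(b[1]-b[0]),np.linalg.norm(b[2]-b[1])]
        q=((b[0]+b[3])/2,(b[1]+b[2])/2) if e[0]>e[1] else ((b[0]+b[1])/2,(b[2]+b[3])/2)
        P=[atz(f([v[1],v[0]]),z) for v in q]; d=P[1]-P[0]; ang=np.arctan2(d[1],d[0]); ang=(ang+np.pi/2)%np.pi-np.pi/2
        p=(P[0]+P[1])/2
        print("mask",round(m["confidence"],2),"px",np.round([cy,cx]),"xy",p[:2].round(4),"len",round(np.linalg.norm(d),3),"ang",round(ang,3),"go",go(s,[p[0],p[1],.03]))
E
python3 - <<'E'
from look import *
s,c,f=look("wrist","w5",dict(pillar1=.024,drawer_in=.016))
pillars(s,f)
look("top","top2",dict(tote=0))
E
```

```text
17.4 [0.5366 0.0424 0.2541] [-3.141 -0.009 -0.038] 0.0431 [ 0.1 -0.3 -0.1]
pillar1 0.97 [135. 182.] [0.5755 0.1419]
pillar1 0.84 [148. 260.] [0.5595 0.0626]
pillar1 0.7 [149. 341.] [ 0.5546 -0.0202]
pillar1 0.66 [150. 301.] [0.5557 0.0208]
pillar1 0.57 [146. 216.] [0.5628 0.1085]
drawer_in 0.97 [141. 282.] [0.564  0.0406]
mask 0.87 px [137. 182.] xy [0.5724 0.1423] len 0.072 ang -0.143 go (array([ 0.374, -1.264,  2.805]), None)
mask 0.76 px [150. 301.] xy [0.5546 0.021 ] len 0.072 ang -0.094 go (array([0.209, 0.259, 2.803]), None)
mask 0.64 px [143. 219.] xy [0.5649 0.1053] len 0.072 ang -0.019 go (array([ 0.298, -0.799,  2.804]), None)
mask 0.6 px [150. 342.] xy [ 0.5526 -0.0213] len 0.072 ang -0.132 go (array([0.203, 0.788, 2.803]), None)
17.6 [0.533  0.0426 0.2526] [-3.142 -0.006 -0.038] 0.0428 [-0.1 -0.1 -0.2]
tote 0.82 [237. 417.] [ 0.4185 -0.3492]
tote 0.72 [264. 320.] [ 0.346  -0.0988]
tote 0.56 [327. 419.] [ 0.192  -0.3494]
```

View pics/w5.png

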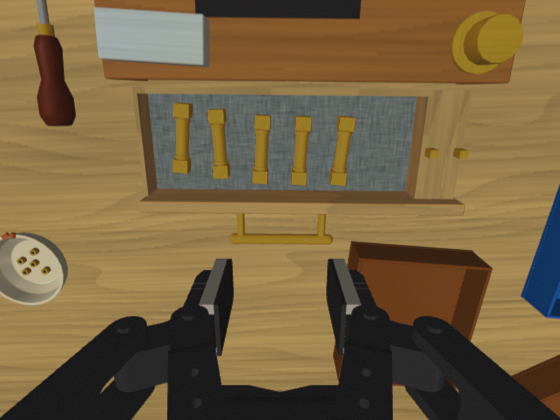

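Five pillars lie in the open drawer, at px columns 182, 218, 261, 301 and 343. That makes pillars 2–6, with pillar 1 absent. The drawer is fully out. I'll start with pillar 2.

Emit:
arm_command(
  deltas=[
    {"dx":0.15,"dy":0.392,"dz":0.0,"wx":0,"wy":0,"wz":0,"fingers":0.32},
    {"dx":0.149,"dy":0.392,"dz":0.1,"wx":0,"wy":0,"wz":0.117,"fingers":0.32},
    {"dx":0,"dy":0,"dz":0.5,"wx":0,"wy":0,"wz":0,"fingers":0.32},
    {"dx":0,"dy":0,"dz":0.5,"wx":0,"wy":0,"wz":0,"fingers":0.32},
    {"dx":0,"dy":0,"dz":0.5,"wx":0,"wy":0,"wz":0,"fingers":0.32},
    {"dx":0,"dy":0,"dz":0,"wx":0,"wy":0,"wz":0,"fingers":0.32},
    {"dx":0,"dy":0,"dz":0,"wx":0,"wy":0,"wz":0,"fingers":0.32},
  ],
)

```text
t: 18.4
eef_pos: [0.5543, -0.021, 0.1232]
tool_rot: [-3.141, -0.003, -0.13]
contact_force: [0.6, -0.0, 0.6]
width: 0.0272
grip_force: 0.0
```

Run:
```python
from look import *
s,c,f=look("wrist","w6",dict(pillar1=.024,drawer_in=.016))
pillars(s,f)
```

```text
18.4 [ 0.5543 -0.021   0.1232] [-3.141e+00 -3.000e-03 -1.300e-01] 0.0272 [ 0.6 -0.   0.6]
pillar1 0.92 [212.  47.] [0.573  0.1417]
pillar1 0.88 [214. 222.] [0.5554 0.0205]
pillar1 0.71 [216. 166.] [0.5591 0.0599]
pillar1 0.63 [207. 286.] [ 0.5548 -0.024 ]
pillar1 0.59 [216.  99.] [0.5654 0.1065]
drawer_in 0.9 [202. 195.] [0.5642 0.0404]
mask 0.83 px [208. 282.] xy [ 0.5532 -0.0213] len 0.075 ang -0.129 go (array([-0.017,  0.007,  1.165]), None)
mask 0.83 px [217. 163.] xy [0.5574 0.0625] len 0.076 ang -0.111 go (array([-0.1  , -1.039,  1.166]), None)
mask 0.8 px [213. 221.] xy [0.5545 0.0218] len 0.075 ang -0.119 go (array([-0.07 , -0.53 ,  1.165]), None)
mask 0.71 px [215. 100.] xy [0.5644 0.1056] len 0.074 ang -0.035 go (array([-0.083, -1.585,  1.166]), None)
mask 0.57 px [211.  47.] xy [0.5722 0.1419] len 0.075 ang -0.135 go (array([-0.046, -2.047,  1.166]), None)
```

View pics/w6.png

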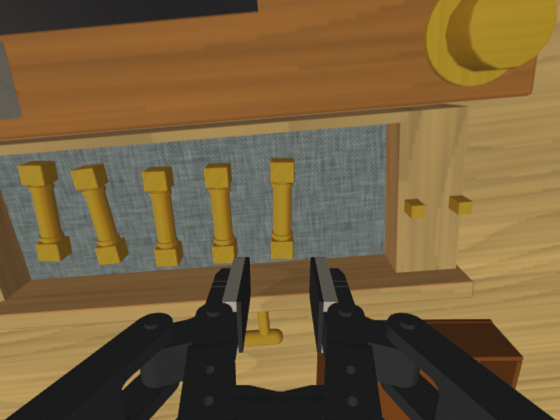

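All five are measured, and pillar 2 (px 283,208) is centred between the jaws. Going down to grip.

Emit:
arm_command(
  deltas=[
    {"dx":0,"dy":0,"dz":0.45,"wx":0,"wy":0,"wz":0,"fingers":0.32},
    {"dx":0,"dy":0,"dz":0.45,"wx":0,"wy":0,"wz":0,"fingers":0.32},
    {"dx":0,"dy":0,"dz":0.25,"wx":0,"wy":0,"wz":0,"fingers":0.32},
    {"dx":0,"dy":0,"dz":0,"wx":0,"wy":0,"wz":0,"fingers":0.0},
    {"dx":0,"dy":0,"dz":0,"wx":0,"wy":0,"wz":0,"fingers":0.0},
    {"dx":0,"dy":0,"dz":0,"wx":0,"wy":0,"wz":0,"fingers":0.0},
    {"dx":0,"dy":0,"dz":0,"wx":0,"wy":0,"wz":0,"fingers":0.0},
  ],
  squeeze=50,
)

```text
t: 19.3
eef_pos: [0.5565, -0.0213, 0.0329]
tool_rot: [-3.142, -0.007, -0.13]
contact_force: [0.0, 0.2, -0.6]
width: 0.011
grip_force: 48.7
```

Emit:
arm_command(
  deltas=[
    {"dx":0,"dy":0,"dz":-0.3,"wx":0,"wy":0,"wz":0,"fingers":0.0},
    {"dx":0,"dy":0,"dz":-0.5,"wx":0,"wy":0,"wz":0,"fingers":0.0},
    {"dx":0,"dy":0,"dz":-0.6,"wx":0,"wy":0,"wz":0,"fingers":0.0},
    {"dx":0,"dy":0,"dz":0,"wx":0,"wy":0,"wz":0,"fingers":0.0},
  ],
)

```text
t: 19.7
eef_pos: [0.5601, -0.0219, 0.1527]
tool_rot: [3.141, -0.02, -0.13]
contact_force: [0.2, -1.2, 0.2]
width: 0.0108
grip_force: 48.9
```

```bash
cat >> look.py <<'E'
def tote():
    s=read_state();c=read_camera("top");p=c["pixels"];hsv=cv2.cvtColor(p,cv2.COLOR_BGR2HSV)
    m=cv2.inRange(hsv,(105,120,50),(130,255,255));m[:, :300]=0;m[300:,480:]=0
    n,l,st,ce=cv2.connectedComponentsWithStats(m);k=1+np.argmax(st[1:,4])
    pts=np.stack(np.nonzero(l==k)[::-1],1).astype(np.float32)
    W=np.array([atz(ray(c,[q[1],q[0]]),.045)[:2] for q in pts],np.float32)
    r=cv2.minAreaRect(W);b=cv2.boxPoints(r)
    e=b[1]-b[0],b[2]-b[1];L=max(e,key=np.linalg.norm);a=np.arctan2(L[1],L[0]);a=(a+np.pi/2)%np.pi-np.pi/2
    print("tote rect ctr",np.round(r[0],4),"size",np.round(r[1],3),"yaw",round(a,3),"lm",[(round(o["confidence"],2),atz(ray(c,o["point"]),0)[:2].round(3)) for o in landmark_of("tote","top")[:3]])
    return np.array(r[0]),a
def slot(i,t,a):
    ox,oy=[(-.039,-.038),(-.039,0),(-.039,.038),(.039,-.025),(.039,.02)][i]
    return t+np.array([np.cos(a)*ox-np.sin(a)*oy,np.sin(a)*ox+np.cos(a)*oy])
E
python3 - <<'E'
from look import *
s=read_state();print(s["t"],s["eef_pos"].round(4),s["tool_rot"].round(3),round(s["width"],4),s["grip_force"])
t,a=tote(); 
for i in range(2): print(slot(i,t,a),go(s,[*slot(i,t,a),.024],a))
E
```

```text
19.7 [ 0.5601 -0.0219  0.1527] [ 3.141 -0.02  -0.13 ] 0.0108 48.86366128921509
tote rect ctr [ 0.4314 -0.3351] size [0.152 0.166] yaw -0.127 lm [(0.82, array([ 0.195, -0.343])), (0.7, array([ 0.423, -0.346])), (0.7, array([ 0.343, -0.108]))]
[ 0.3879454  -0.36783428] (array([-1.604,  4.566,  1.579]), np.float64(-0.004))
[ 0.39276163 -0.33014072] (array([-1.605,  4.091,  1.579]), np.float64(-0.004))
```

Emit:
arm_command(
  deltas=[
    {"dx":-0.16,"dy":0.46,"dz":-0.05,"wx":0,"wy":-0.025,"wz":0,"fingers":0.0},
    {"dx":-0.16,"dy":0.46,"dz":-0.05,"wx":0,"wy":0,"wz":0,"fingers":0.0},
    {"dx":-0.16,"dy":0.46,"dz":-0.05,"wx":0,"wy":0,"wz":0,"fingers":0.0},
    {"dx":-0.16,"dy":0.46,"dz":-0.05,"wx":0,"wy":0,"wz":0,"fingers":0.0},
    {"dx":-0.16,"dy":0.46,"dz":-0.05,"wx":0,"wy":0,"wz":0,"fingers":0.0},
    {"dx":-0.16,"dy":0.46,"dz":-0.05,"wx":0,"wy":0,"wz":0,"fingers":0.0},
    {"dx":-0.16,"dy":0.46,"dz":-0.05,"wx":0,"wy":0,"wz":0,"fingers":0.0},
    {"dx":-0.16,"dy":0.46,"dz":-0.05,"wx":0,"wy":0,"wz":0,"fingers":0.0},
    {"dx":-0.16,"dy":0.46,"dz":0,"wx":0,"wy":0,"wz":0,"fingers":0.0},
    {"dx":0,"dy":0,"dz":0,"wx":0,"wy":0,"wz":0,"fingers":0.0},
  ],
)

```text
t: 20.8
eef_pos: [0.3954, -0.3372, 0.1748]
tool_rot: [-3.141, 0.019, -0.135]
contact_force: [0.8, 0.7, -1.5]
width: 0.0106
grip_force: 49.1
```

Run:
```python
from look import *
s,c,f=look("wrist","w7",dict(tote=0))
print(s["grip_force"])
```

```text
20.8 [ 0.3954 -0.3372  0.1748] [-3.141  0.019 -0.135] 0.0106 [ 0.8  0.7 -1.5]
tote 0.67 [136. 279.] [ 0.4315 -0.3401]
tote 0.6 [252.  49.] [ 0.3505 -0.1034]
49.097004532814026
```

View pics/w7.png

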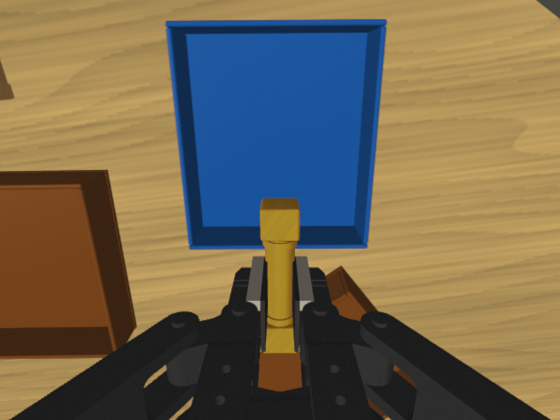

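The blue tote's rim corners are at px (168,22), (385,22), (367,247) and (190,247), and the pillar is held level. I'll fix the tote's pose from those corners.

```bash
cat >> look.py <<'E'
def wtote(corners=None):
    s=read_state();c=read_camera("wrist")
    if corners is None:
        hsv=cv2.cvtColor(c["pixels"],cv2.COLOR_BGR2HSV);m=cv2.inRange(hsv,(105,120,40),(130,255,255))
        n,l,st,_=cv2.connectedComponentsWithStats(m);k=1+np.argmax(st[1:,4]);corners=cv2.convexHull(np.stack(np.nonzero(l==k)[::-1],1).astype(np.int32))[:,0]
    W=np.array([atz(wray(c,s,[q[1],q[0]]),.045)[:2] for q in corners],np.float32)
    r=cv2.minAreaRect(W);b=cv2.boxPoints(r);L=max((b[1]-b[0],b[2]-b[1]),key=np.linalg.norm);a=np.arctan2(L[1],L[0]);a=(a+np.pi/2)%np.pi-np.pi/2
    print("wtote",np.round(r[0],4),np.round(r[1],3),round(a,3));return s,np.array(r[0]),a
E
python3 - <<'E'
from look import *
wtote()
s,t,a=wtote([(168,22),(385,22),(367,247),(190,247)])
for i in range(5): print(slot(i,t,a).round(4),go(s,[*slot(i,t,a),.024],a))
E
```

```text
wtote [ 0.4311 -0.3389] [0.146 0.168] -0.13
wtote [ 0.4329 -0.3358] [0.146 0.166] -0.131
[ 0.3893 -0.3684] (array([-0.008,  0.449,  1.883]), np.float64(-0.0))
[ 0.3942 -0.3307] (array([-0.008, -0.026,  1.885]), np.float64(-0.0))
[ 0.3992 -0.293 ] (array([-0.008, -0.501,  1.886]), np.float64(-0.0))
[ 0.4683 -0.3656] (array([0.967, 0.286, 1.866]), np.float64(-0.0))
[ 0.4742 -0.321 ] (array([ 0.967, -0.276,  1.867]), np.float64(-0.0))
```

Emit:
arm_command(
  deltas=[
    {"dx":0,"dy":0.44,"dz":0.1,"wx":0,"wy":0.024,"wz":0,"fingers":0.0},
    {"dx":0,"dy":0,"dz":0.5,"wx":0,"wy":0,"wz":0,"fingers":0.0},
    {"dx":0,"dy":0,"dz":0.5,"wx":0,"wy":0,"wz":0,"fingers":0.0},
    {"dx":0,"dy":0,"dz":0.4,"wx":0,"wy":0,"wz":0,"fingers":0.0},
    {"dx":0,"dy":0,"dz":0.3,"wx":0,"wy":0,"wz":0,"fingers":0.0},
    {"dx":0,"dy":0,"dz":0,"wx":0,"wy":0,"wz":0,"fingers":0.0},
  ],
)

```text
t: 21.6
eef_pos: [0.3917, -0.3652, 0.0276]
tool_rot: [-3.135, 0.005, -0.128]
contact_force: [0.1, 0.3, -1.9]
width: 0.0103
grip_force: 49.2
```

Emit:
arm_command(
  deltas=[
    {"dx":0,"dy":0,"dz":0.04,"wx":0,"wy":0,"wz":0,"fingers":0.0},
    {"dx":0,"dy":0,"dz":0,"wx":0,"wy":0,"wz":0,"fingers":0.32},
    {"dx":0,"dy":0,"dz":0,"wx":0,"wy":0,"wz":0,"fingers":0.32},
    {"dx":0,"dy":0,"dz":-0.4,"wx":0,"wy":0,"wz":0,"fingers":0.32},
    {"dx":0,"dy":0,"dz":-0.6,"wx":0,"wy":0,"wz":0,"fingers":0.32},
    {"dx":0,"dy":0,"dz":-0.6,"wx":0,"wy":0,"wz":0,"fingers":0.32},
  ],
)

```text
t: 22.2
eef_pos: [0.3931, -0.3693, 0.1595]
tool_rot: [3.141, -0.003, -0.13]
contact_force: [0.9, -0.5, 0.7]
width: 0.0277
grip_force: 0.0
```

Emit:
arm_command(
  deltas=[
    {"dx":0.141,"dy":-0.506,"dz":0,"wx":0,"wy":0,"wz":0,"fingers":0.32},
    {"dx":0.141,"dy":-0.506,"dz":0,"wx":0,"wy":0,"wz":0,"fingers":0.32},
    {"dx":0.141,"dy":-0.506,"dz":0,"wx":0,"wy":0,"wz":0,"fingers":0.32},
    {"dx":0.141,"dy":-0.506,"dz":0,"wx":0,"wy":0,"wz":0,"fingers":0.32},
    {"dx":0.141,"dy":-0.506,"dz":0,"wx":0,"wy":0,"wz":0,"fingers":0.32},
    {"dx":0.141,"dy":-0.506,"dz":0,"wx":0,"wy":0,"wz":0,"fingers":0.32},
    {"dx":0.141,"dy":-0.506,"dz":0,"wx":0,"wy":0,"wz":0,"fingers":0.32},
    {"dx":0.141,"dy":-0.506,"dz":0,"wx":0,"wy":0,"wz":0,"fingers":0.32},
    {"dx":0.141,"dy":-0.506,"dz":0,"wx":0,"wy":0,"wz":0,"fingers":0.32},
    {"dx":0,"dy":0,"dz":0,"wx":0,"wy":0,"wz":0,"fingers":0.32},
  ],
)

```text
t: 23.2
eef_pos: [0.543, -0.0176, 0.1595]
tool_rot: [-3.14, -0.006, -0.125]
contact_force: [-0.2, -0.6, 0.2]
width: 0.0275
grip_force: 0.0
```

Run:
```python
from look import *
s,c,f=look("wrist","w8",dict())
print(go(s,[.555,.0215,.032],-.119))
pillars(s,f)
```

```text
23.2 [ 0.543  -0.0176  0.1595] [-3.14  -0.006 -0.125] 0.0275 [-0.2 -0.6  0.2]
(array([ 0.078, -0.501,  1.595]), np.float64(-0.008))
mask 0.8 px [181.  75.] xy [0.5723 0.1422] len 0.074 ang -0.138 go (array([ 0.105, -2.025,  1.622]), None)
mask 0.74 px [184. 230.] xy [0.5546 0.0219] len 0.074 ang -0.114 go (array([ 0.073, -0.506,  1.62 ]), None)
mask 0.69 px [187. 179.] xy [0.5576 0.0623] len 0.074 ang -0.11 go (array([ 0.046, -1.011,  1.62 ]), None)
mask 0.62 px [184. 124.] xy [0.5649 0.1046] len 0.073 ang 0.005 go (array([ 0.072, -1.547,  1.621]), None)
```

Emit:
arm_command(
  deltas=[
    {"dx":0.075,"dy":-0.503,"dz":0.1,"wx":0,"wy":0,"wz":-0.008,"fingers":0.32},
    {"dx":0,"dy":0,"dz":0.5,"wx":0,"wy":0,"wz":0,"fingers":0.32},
    {"dx":0,"dy":0,"dz":0.5,"wx":0,"wy":0,"wz":0,"fingers":0.32},
    {"dx":0,"dy":0,"dz":0.3,"wx":0,"wy":0,"wz":0,"fingers":0.32},
    {"dx":0,"dy":0,"dz":0.2,"wx":0,"wy":0,"wz":0,"fingers":0.32},
    {"dx":0,"dy":0,"dz":0,"wx":0,"wy":0,"wz":0,"fingers":0.0},
    {"dx":0,"dy":0,"dz":0,"wx":0,"wy":0,"wz":0,"fingers":0.0},
    {"dx":0,"dy":0,"dz":0,"wx":0,"wy":0,"wz":0,"fingers":0.0},
    {"dx":0,"dy":0,"dz":0,"wx":0,"wy":0,"wz":0,"fingers":0.0},
  ],
)

```text
t: 24.2
eef_pos: [0.5531, 0.0174, 0.0303]
tool_rot: [-3.141, -0.004, -0.124]
contact_force: [-0.0, -0.1, -1.3]
width: 0.0106
grip_force: 48.7
```

Emit:
arm_command(
  deltas=[
    {"dx":0,"dy":0,"dz":-0.3,"wx":0,"wy":0,"wz":0,"fingers":0.0},
    {"dx":0,"dy":0,"dz":-0.5,"wx":0,"wy":0,"wz":0,"fingers":0.0},
    {"dx":0,"dy":0,"dz":-0.6,"wx":0,"wy":0,"wz":0,"fingers":0.0},
    {"dx":0,"dy":0,"dz":-0.4,"wx":0,"wy":0,"wz":0,"fingers":0.0},
  ],
)

```text
t: 24.6
eef_pos: [0.5534, 0.0176, 0.1776]
tool_rot: [-3.141, -0.007, -0.124]
contact_force: [1.0, 0.1, -0.6]
width: 0.0108
grip_force: 48.8
```

Emit:
arm_command(
  deltas=[
    {"dx":-0.148,"dy":0.46,"dz":0,"wx":0,"wy":0,"wz":0,"fingers":0.0},
    {"dx":-0.148,"dy":0.46,"dz":0,"wx":0,"wy":0,"wz":0,"fingers":0.0},
    {"dx":-0.148,"dy":0.46,"dz":0,"wx":0,"wy":0,"wz":0,"fingers":0.0},
    {"dx":-0.148,"dy":0.46,"dz":0,"wx":0,"wy":0,"wz":0,"fingers":0.0},
    {"dx":-0.148,"dy":0.46,"dz":0,"wx":0,"wy":0,"wz":0,"fingers":0.0},
    {"dx":-0.148,"dy":0.46,"dz":0,"wx":0,"wy":0,"wz":0,"fingers":0.0},
    {"dx":-0.148,"dy":0.46,"dz":0,"wx":0,"wy":0,"wz":0,"fingers":0.0},
    {"dx":-0.148,"dy":0.46,"dz":0,"wx":0,"wy":0,"wz":0,"fingers":0.0},
    {"dx":-0.148,"dy":0.46,"dz":0,"wx":0,"wy":0,"wz":0,"fingers":0.0},
    {"dx":0,"dy":0,"dz":0,"wx":0,"wy":0,"wz":0,"fingers":0.0},
  ],
)

```text
t: 25.6
eef_pos: [0.4039, -0.3011, 0.1738]
tool_rot: [3.14, -0.003, -0.129]
contact_force: [1.6, 0.4, -0.6]
width: 0.0107
grip_force: 49.1
```

```bash
cat >> look.py <<'E'
def place(i):
    s,t,a=wtote(); print(s["t"],s["eef_pos"].round(4),s["tool_rot"].round(3),round(s["width"],4),s["grip_force"])
    print(slot(i,t,a).round(4),go(s,[*slot(i,t,a),.024],a))
E
python3 -c "
from look import *
place(1)"
```

```text
wtote [ 0.431  -0.3384] [0.146 0.167] -0.13
25.6 [ 0.4039 -0.3011  0.1738] [ 3.14e+00 -3.00e-03 -1.29e-01] 0.0107 49.11399722099304
[ 0.3923 -0.3333] (array([-0.097,  0.415,  1.873]), np.float64(0.001))
```

Emit:
arm_command(
  deltas=[
    {"dx":-0.05,"dy":0.215,"dz":0.1,"wx":0,"wy":0,"wz":0,"fingers":0.0},
    {"dx":-0.05,"dy":0.215,"dz":0.1,"wx":0,"wy":0,"wz":0,"fingers":0.0},
    {"dx":0,"dy":0,"dz":0.5,"wx":0,"wy":0,"wz":0,"fingers":0.0},
    {"dx":0,"dy":0,"dz":0.5,"wx":0,"wy":0,"wz":0,"fingers":0.0},
    {"dx":0,"dy":0,"dz":0.4,"wx":0,"wy":0,"wz":0,"fingers":0.0},
    {"dx":0,"dy":0,"dz":0.3,"wx":0,"wy":0,"wz":0,"fingers":0.0},
    {"dx":0,"dy":0,"dz":0,"wx":0,"wy":0,"wz":0,"fingers":0.0},
  ],
)

```text
t: 26.35
eef_pos: [0.3927, -0.3281, 0.0182]
tool_rot: [-3.137, 0.002, -0.123]
contact_force: [0.5, 0.4, -0.8]
width: 0.0106
grip_force: 51.7
```

Emit:
arm_command(
  deltas=[
    {"dx":0,"dy":0,"dz":0,"wx":0,"wy":0,"wz":0,"fingers":0.32},
    {"dx":0,"dy":0,"dz":0,"wx":0,"wy":0,"wz":0,"fingers":0.32},
    {"dx":0,"dy":0,"dz":-0.4,"wx":0,"wy":0,"wz":0,"fingers":0.32},
    {"dx":0,"dy":0,"dz":-0.6,"wx":0,"wy":0,"wz":0,"fingers":0.32},
    {"dx":0,"dy":0,"dz":-0.6,"wx":0,"wy":0,"wz":0,"fingers":0.32},
  ],
)

```text
t: 26.85
eef_pos: [0.3935, -0.3307, 0.1519]
tool_rot: [3.141, -0.003, -0.124]
contact_force: [0.2, -0.2, 0.8]
width: 0.0272
grip_force: 0.0
```

Emit:
arm_command(
  deltas=[
    {"dx":0.141,"dy":-0.517,"dz":0,"wx":0,"wy":0,"wz":0,"fingers":0.32},
    {"dx":0.141,"dy":-0.517,"dz":0,"wx":0,"wy":0,"wz":0,"fingers":0.32},
    {"dx":0.141,"dy":-0.517,"dz":0,"wx":0,"wy":0,"wz":0,"fingers":0.32},
    {"dx":0.141,"dy":-0.517,"dz":0,"wx":0,"wy":0,"wz":0,"fingers":0.32},
    {"dx":0.141,"dy":-0.517,"dz":0,"wx":0,"wy":0,"wz":0,"fingers":0.32},
    {"dx":0.141,"dy":-0.517,"dz":0,"wx":0,"wy":0,"wz":0,"fingers":0.32},
    {"dx":0.141,"dy":-0.517,"dz":0,"wx":0,"wy":0,"wz":0,"fingers":0.32},
    {"dx":0.141,"dy":-0.517,"dz":0,"wx":0,"wy":0,"wz":0,"fingers":0.32},
    {"dx":0.141,"dy":-0.517,"dz":0,"wx":0,"wy":0,"wz":0,"fingers":0.32},
    {"dx":0.141,"dy":-0.4,"dz":0,"wx":0,"wy":0,"wz":0,"fingers":0.32},
  ],
)

```text
t: 27.85
eef_pos: [0.5566, 0.0588, 0.1519]
tool_rot: [-3.141, -0.006, -0.123]
contact_force: [0.1, -0.8, -0.7]
width: 0.0275
grip_force: 0.0
```

Emit:
arm_command(
  deltas=[
    {"dx":0,"dy":0,"dz":0,"wx":0,"wy":0,"wz":0,"fingers":0.32},
  ],
)

```text
t: 27.95
eef_pos: [0.5573, 0.0597, 0.152]
tool_rot: [-3.14, -0.006, -0.119]
contact_force: [-0.3, -0.2, 0.3]
width: 0.0276
grip_force: 0.0
```

Run:
```python
from look import *
s,c,f=look("wrist","w9",dict())
print(go(s,[.5577,.0624,.032],-.11))
pillars(s,f)
```

```text
27.95 [0.5573 0.0597 0.152 ] [-3.14  -0.006 -0.119] 0.0276 [-0.3 -0.2  0.3]
(array([-0.008, -0.031,  1.5  ]), np.float64(-0.012))
mask 0.81 px [193. 221.] xy [0.5643 0.1055] len 0.074 ang -0.027 go (array([ 0.009, -0.576,  1.526]), None)
mask 0.72 px [195. 278.] xy [0.5574 0.0619] len 0.073 ang -0.108 go (array([-0.011, -0.025,  1.525]), None)
mask 0.6 px [189. 172.] xy [0.5724 0.1428] len 0.073 ang -0.156 go (array([ 0.054, -1.051,  1.527]), None)
```

Emit:
arm_command(
  deltas=[
    {"dx":0,"dy":-0.03,"dz":0.1,"wx":0,"wy":0,"wz":-0.012,"fingers":0.32},
    {"dx":0,"dy":0,"dz":0.5,"wx":0,"wy":0,"wz":0,"fingers":0.32},
    {"dx":0,"dy":0,"dz":0.5,"wx":0,"wy":0,"wz":0,"fingers":0.32},
    {"dx":0,"dy":0,"dz":0.3,"wx":0,"wy":0,"wz":0,"fingers":0.32},
    {"dx":0,"dy":0,"dz":0.11,"wx":0,"wy":0,"wz":0,"fingers":0.32},
    {"dx":0,"dy":0,"dz":0,"wx":0,"wy":0,"wz":0,"fingers":0.0},
    {"dx":0,"dy":0,"dz":0,"wx":0,"wy":0,"wz":0,"fingers":0.0},
    {"dx":0,"dy":0,"dz":0,"wx":0,"wy":0,"wz":0,"fingers":0.0},
    {"dx":0,"dy":0,"dz":0,"wx":0,"wy":0,"wz":0,"fingers":0.0},
  ],
)

```text
t: 28.95
eef_pos: [0.556, 0.0584, 0.0291]
tool_rot: [-3.141, -0.003, -0.115]
contact_force: [-0.2, -0.2, -1.6]
width: 0.0105
grip_force: 49.1
```

Emit:
arm_command(
  deltas=[
    {"dx":0,"dy":0,"dz":-0.3,"wx":0,"wy":0,"wz":0,"fingers":0.0},
    {"dx":0,"dy":0,"dz":-0.5,"wx":0,"wy":0,"wz":0,"fingers":0.0},
    {"dx":0,"dy":0,"dz":-0.6,"wx":0,"wy":0,"wz":0,"fingers":0.0},
    {"dx":0,"dy":0,"dz":-0.4,"wx":0,"wy":0,"wz":0,"fingers":0.0},
  ],
)

```text
t: 29.35
eef_pos: [0.5566, 0.0587, 0.1765]
tool_rot: [-3.141, -0.007, -0.114]
contact_force: [1.6, -0.5, -1.0]
width: 0.0106
grip_force: 49.1
```

Emit:
arm_command(
  deltas=[
    {"dx":-0.148,"dy":0.48,"dz":0,"wx":0,"wy":0,"wz":0,"fingers":0.0},
    {"dx":-0.148,"dy":0.48,"dz":0,"wx":0,"wy":0,"wz":0,"fingers":0.0},
    {"dx":-0.148,"dy":0.48,"dz":0,"wx":0,"wy":0,"wz":0,"fingers":0.0},
    {"dx":-0.148,"dy":0.48,"dz":0,"wx":0,"wy":0,"wz":0,"fingers":0.0},
    {"dx":-0.148,"dy":0.48,"dz":0,"wx":0,"wy":0,"wz":0,"fingers":0.0},
    {"dx":-0.148,"dy":0.48,"dz":0,"wx":0,"wy":0,"wz":0,"fingers":0.0},
    {"dx":-0.148,"dy":0.48,"dz":0,"wx":0,"wy":0,"wz":0,"fingers":0.0},
    {"dx":-0.148,"dy":0.48,"dz":0,"wx":0,"wy":0,"wz":0,"fingers":0.0},
    {"dx":-0.148,"dy":0.48,"dz":0,"wx":0,"wy":0,"wz":0,"fingers":0.0},
    {"dx":-0.1,"dy":0.3,"dz":0,"wx":0,"wy":0,"wz":0,"fingers":0.0},
  ],
)

```text
t: 30.35
eef_pos: [0.3983, -0.2975, 0.1727]
tool_rot: [3.141, -0.003, -0.116]
contact_force: [-0.3, 0.1, -1.1]
width: 0.0109
grip_force: 49.2
```

Emit:
arm_command(
  deltas=[
    {"dx":0,"dy":0,"dz":0,"wx":0,"wy":0,"wz":0,"fingers":0.0},
  ],
)

```text
t: 30.45
eef_pos: [0.3983, -0.2978, 0.1726]
tool_rot: [3.141, -0.002, -0.119]
contact_force: [-0.1, 0.9, -1.2]
width: 0.0104
grip_force: 49.2
```

```bash
python3 -c "
from look import *
place(2)"
```

```text
wtote [ 0.431  -0.3385] [0.146 0.168] -0.129
30.45 [ 0.3983 -0.2978  0.1726] [ 3.141e+00 -2.000e-03 -1.190e-01] 0.0104 49.237019419670105
[ 0.3972 -0.2958] (array([-0.02 , -0.025,  1.858]), np.float64(0.013))
```

Emit:
arm_command(
  deltas=[
    {"dx":-0.02,"dy":-0.025,"dz":0.2,"wx":0,"wy":0,"wz":0.013,"fingers":0.0},
    {"dx":0,"dy":0,"dz":0.5,"wx":0,"wy":0,"wz":0,"fingers":0.0},
    {"dx":0,"dy":0,"dz":0.5,"wx":0,"wy":0,"wz":0,"fingers":0.0},
    {"dx":0,"dy":0,"dz":0.4,"wx":0,"wy":0,"wz":0,"fingers":0.0},
    {"dx":0,"dy":0,"dz":0.26,"wx":0,"wy":0,"wz":0,"fingers":0.0},
    {"dx":0,"dy":0,"dz":0,"wx":0,"wy":0,"wz":0,"fingers":0.0},
  ],
)

```text
t: 31.1
eef_pos: [0.3968, -0.2897, 0.0196]
tool_rot: [-3.137, 0.003, -0.123]
contact_force: [-0.7, 0.2, -0.4]
width: 0.0107
grip_force: 49.3
```

Emit:
arm_command(
  deltas=[
    {"dx":0,"dy":0,"dz":0,"wx":0,"wy":0,"wz":0,"fingers":0.32},
    {"dx":0,"dy":0,"dz":0,"wx":0,"wy":0,"wz":0,"fingers":0.32},
    {"dx":0,"dy":0,"dz":-0.4,"wx":0,"wy":0,"wz":0,"fingers":0.32},
    {"dx":0,"dy":0,"dz":-0.6,"wx":0,"wy":0,"wz":0,"fingers":0.32},
    {"dx":0,"dy":0,"dz":-0.6,"wx":0,"wy":0,"wz":0,"fingers":0.32},
  ],
)

```text
t: 31.6
eef_pos: [0.3982, -0.2929, 0.154]
tool_rot: [3.141, -0.003, -0.125]
contact_force: [0.1, -1.2, 0.5]
width: 0.0276
grip_force: 0.0
```

Emit:
arm_command(
  deltas=[
    {"dx":0.148,"dy":-0.525,"dz":0,"wx":0,"wy":0,"wz":0,"fingers":0.32},
    {"dx":0.148,"dy":-0.525,"dz":0,"wx":0,"wy":0,"wz":0,"fingers":0.32},
    {"dx":0.148,"dy":-0.525,"dz":0,"wx":0,"wy":0,"wz":0,"fingers":0.32},
    {"dx":0.148,"dy":-0.525,"dz":0,"wx":0,"wy":0,"wz":0,"fingers":0.32},
    {"dx":0.148,"dy":-0.525,"dz":0,"wx":0,"wy":0,"wz":0,"fingers":0.32},
    {"dx":0.148,"dy":-0.525,"dz":0,"wx":0,"wy":0,"wz":0,"fingers":0.32},
    {"dx":0.148,"dy":-0.525,"dz":0,"wx":0,"wy":0,"wz":0,"fingers":0.32},
    {"dx":0.148,"dy":-0.525,"dz":0,"wx":0,"wy":0,"wz":0,"fingers":0.32},
    {"dx":0.148,"dy":-0.525,"dz":0,"wx":0,"wy":0,"wz":0,"fingers":0.32},
    {"dx":0.148,"dy":-0.42,"dz":0,"wx":0,"wy":0,"wz":0,"fingers":0.32},
  ],
)

```text
t: 32.6
eef_pos: [0.568, 0.1031, 0.154]
tool_rot: [-3.14, -0.006, -0.123]
contact_force: [0.8, -1.4, 0.1]
width: 0.0271
grip_force: 0.0
```

Emit:
arm_command(
  deltas=[
    {"dx":0,"dy":0,"dz":0,"wx":0,"wy":0,"wz":-0.1,"fingers":0.32},
    {"dx":0,"dy":0,"dz":0,"wx":0,"wy":0,"wz":0,"fingers":0.32},
  ],
)

```text
t: 32.8
eef_pos: [0.5677, 0.1017, 0.1536]
tool_rot: [-3.141, -0.005, -0.044]
contact_force: [0.6, -0.1, 1.0]
width: 0.0271
grip_force: 0.0
```

Run:
```python
from look import *
s,c,f=look("wrist","w10",dict())
print(go(s,[.5645,.1035,.032],-.03))
pillars(s,f)
```

```text
32.8 [0.5677 0.1017 0.1536] [-3.141 -0.005 -0.044] 0.0271 [ 0.6 -0.1  1. ]
(array([-0.048, -0.02 ,  1.52 ]), np.float64(-0.018))
mask 0.88 px [194. 276.] xy [0.5683 0.1053] len 0.074 ang -0.021 go (array([-0.002, -0.045,  1.545]), None)
```

View pics/w10.png

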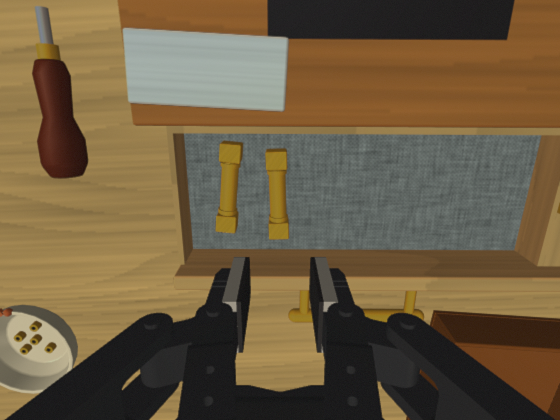

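The last two pillars are at px 277 and 229, and the drawer is otherwise clear. The jaws sit over pillar 5.

Emit:
arm_command(
  deltas=[
    {"dx":-0.03,"dy":-0.025,"dz":0.1,"wx":0,"wy":0,"wz":0,"fingers":0.32},
    {"dx":0,"dy":0,"dz":0.5,"wx":0,"wy":0,"wz":0,"fingers":0.32},
    {"dx":0,"dy":0,"dz":0.5,"wx":0,"wy":0,"wz":0,"fingers":0.32},
    {"dx":0,"dy":0,"dz":0.3,"wx":0,"wy":0,"wz":0,"fingers":0.32},
    {"dx":0,"dy":0,"dz":0.11,"wx":0,"wy":0,"wz":0,"fingers":0.32},
    {"dx":0,"dy":0,"dz":0,"wx":0,"wy":0,"wz":0,"fingers":0.0},
    {"dx":0,"dy":0,"dz":0,"wx":0,"wy":0,"wz":0,"fingers":0.0},
    {"dx":0,"dy":0,"dz":0,"wx":0,"wy":0,"wz":0,"fingers":0.0},
    {"dx":0,"dy":0,"dz":0,"wx":0,"wy":0,"wz":0,"fingers":0.0},
  ],
)

```text
t: 33.8
eef_pos: [0.566, 0.1025, 0.0327]
tool_rot: [-3.141, -0.005, -0.046]
contact_force: [0.3, -0.0, -1.0]
width: 0.0107
grip_force: 48.7
```

Emit:
arm_command(
  deltas=[
    {"dx":0,"dy":0,"dz":-0.3,"wx":0,"wy":0,"wz":0,"fingers":0.0},
    {"dx":0,"dy":0,"dz":-0.5,"wx":0,"wy":0,"wz":0,"fingers":0.0},
    {"dx":0,"dy":0,"dz":-0.6,"wx":0,"wy":0,"wz":0,"fingers":0.0},
    {"dx":0,"dy":0,"dz":-0.4,"wx":0,"wy":0,"wz":0,"fingers":0.0},
    {"dx":-0.1,"dy":0.48,"dz":0,"wx":0,"wy":0,"wz":0,"fingers":0.0},
    {"dx":-0.1,"dy":0.48,"dz":0,"wx":0,"wy":0,"wz":0,"fingers":0.0},
    {"dx":-0.1,"dy":0.48,"dz":0,"wx":0,"wy":0,"wz":0,"fingers":0.0},
  ],
)

```text
t: 34.5
eef_pos: [0.5353, -0.0124, 0.1765]
tool_rot: [3.141, -0.005, -0.045]
contact_force: [-0.1, -0.5, -1.4]
width: 0.0107
grip_force: 49.0
```

Emit:
arm_command(
  deltas=[
    {"dx":-0.1,"dy":0.48,"dz":0,"wx":0,"wy":0,"wz":0,"fingers":0.0},
    {"dx":-0.1,"dy":0.48,"dz":0,"wx":0,"wy":0,"wz":0,"fingers":0.0},
    {"dx":-0.1,"dy":0.48,"dz":0,"wx":0,"wy":0,"wz":0,"fingers":0.0},
    {"dx":-0.1,"dy":0.48,"dz":0,"wx":0,"wy":0,"wz":0,"fingers":0.0},
    {"dx":-0.1,"dy":0.48,"dz":0,"wx":0,"wy":0,"wz":0,"fingers":0.0},
    {"dx":-0.1,"dy":0.48,"dz":0,"wx":0,"wy":0,"wz":0,"fingers":0.0},
    {"dx":-0.1,"dy":0.48,"dz":0,"wx":0,"wy":0,"wz":0,"fingers":0.0},
    {"dx":-0.1,"dy":0.48,"dz":0,"wx":0,"wy":0,"wz":0,"fingers":0.0},
    {"dx":0,"dy":0.3,"dz":0,"wx":0,"wy":0,"wz":0,"fingers":0.0},
    {"dx":0,"dy":0,"dz":0,"wx":0,"wy":0,"wz":0.121,"fingers":0.0},
  ],
)

```text
t: 35.5
eef_pos: [0.4555, -0.3425, 0.176]
tool_rot: [3.14, -0.004, -0.147]
contact_force: [0.9, 1.1, -0.2]
width: 0.0109
grip_force: 49.1
```

Emit:
arm_command(
  deltas=[
    {"dx":0,"dy":0,"dz":0,"wx":0,"wy":0,"wz":0,"fingers":0.0},
  ],
)

```text
t: 35.6
eef_pos: [0.4559, -0.3402, 0.1755]
tool_rot: [3.141, -0.003, -0.143]
contact_force: [-0.5, -0.2, -1.3]
width: 0.0106
grip_force: 49.1
```

```bash
python3 -c "
from look import *
place(3)
tote()"
```

```text
wtote [ 0.4325 -0.3377] [0.146 0.171] -0.136
35.6 [ 0.4559 -0.3402  0.1755] [ 3.141e+00 -3.000e-03 -1.430e-01] 0.0106 49.050185680389404
[ 0.4677 -0.3678] (array([0.19 , 0.32 , 1.895]), np.float64(-0.008))
tote rect ctr [ 0.4348 -0.3097] size [0.103 0.167] yaw -0.137 lm [(0.95, array([ 0.423, -0.339])), (0.76, array([ 0.343, -0.102]))]
```

Emit:
arm_command(
  deltas=[
    {"dx":0.1,"dy":0.16,"dz":0.1,"wx":0,"wy":0,"wz":0,"fingers":0.0},
    {"dx":0.09,"dy":0.16,"dz":0.1,"wx":0,"wy":0,"wz":0,"fingers":0.0},
    {"dx":0,"dy":0,"dz":0.5,"wx":0,"wy":0,"wz":0,"fingers":0.0},
    {"dx":0,"dy":0,"dz":0.5,"wx":0,"wy":0,"wz":0,"fingers":0.0},
    {"dx":0,"dy":0,"dz":0.4,"wx":0,"wy":0,"wz":0,"fingers":0.0},
    {"dx":0,"dy":0,"dz":0.27,"wx":0,"wy":0,"wz":0,"fingers":0.0},
    {"dx":0,"dy":0,"dz":0,"wx":0,"wy":0,"wz":0,"fingers":0.0},
    {"dx":0,"dy":0,"dz":0,"wx":0,"wy":0,"wz":0,"fingers":0.0},
  ],
)

```text
t: 36.55
eef_pos: [0.4682, -0.3668, 0.0262]
tool_rot: [3.141, -0.002, -0.139]
contact_force: [-2.7, 0.0, 2.3]
width: 0.0105
grip_force: 61.0
```

Emit:
arm_command(
  deltas=[
    {"dx":0,"dy":0,"dz":0,"wx":0,"wy":0,"wz":0,"fingers":0.32},
    {"dx":0,"dy":0,"dz":0,"wx":0,"wy":0,"wz":0,"fingers":0.32},
    {"dx":0,"dy":0,"dz":-0.4,"wx":0,"wy":0,"wz":0,"fingers":0.32},
    {"dx":0,"dy":0,"dz":-0.6,"wx":0,"wy":0,"wz":0,"fingers":0.32},
    {"dx":0,"dy":0,"dz":-0.6,"wx":0,"wy":0,"wz":0,"fingers":0.32},
    {"dx":0.03,"dy":-0.5,"dz":0,"wx":0,"wy":0,"wz":0,"fingers":0.32},
    {"dx":0.03,"dy":-0.5,"dz":0,"wx":0,"wy":0,"wz":0,"fingers":0.32},
    {"dx":0.03,"dy":-0.5,"dz":0,"wx":0,"wy":0,"wz":0,"fingers":0.32},
  ],
)

```text
t: 37.35
eef_pos: [0.4919, -0.2478, 0.154]
tool_rot: [-3.142, -0.004, -0.142]
contact_force: [0.3, 0.3, -0.5]
width: 0.0272
grip_force: 0.0
```

Emit:
arm_command(
  deltas=[
    {"dx":0.03,"dy":-0.5,"dz":0,"wx":0,"wy":0,"wz":0,"fingers":0.32},
    {"dx":0.03,"dy":-0.5,"dz":0,"wx":0,"wy":0,"wz":0,"fingers":0.32},
    {"dx":0.03,"dy":-0.5,"dz":0,"wx":0,"wy":0,"wz":0,"fingers":0.32},
    {"dx":0.03,"dy":-0.5,"dz":0,"wx":0,"wy":0,"wz":0,"fingers":0.32},
    {"dx":0.03,"dy":-0.5,"dz":0,"wx":0,"wy":0,"wz":0,"fingers":0.32},
    {"dx":0.03,"dy":-0.5,"dz":0,"wx":0,"wy":0,"wz":0,"fingers":0.32},
    {"dx":0.03,"dy":-0.5,"dz":0,"wx":0,"wy":0,"wz":0,"fingers":0.32},
    {"dx":0.03,"dy":-0.5,"dz":0,"wx":0,"wy":0,"wz":0,"fingers":0.32},
    {"dx":0.03,"dy":-0.5,"dz":0,"wx":0,"wy":0,"wz":0,"fingers":0.32},
    {"dx":0.03,"dy":-0.4,"dz":0,"wx":0,"wy":0,"wz":0,"fingers":0.32},
  ],
)

```text
t: 38.35
eef_pos: [0.5705, 0.1382, 0.1535]
tool_rot: [-3.141, -0.003, -0.14]
contact_force: [0.6, -0.9, 0.2]
width: 0.0269
grip_force: 0.0
```

Emit:
arm_command(
  deltas=[
    {"dx":0,"dy":0,"dz":0,"wx":0,"wy":0,"wz":0,"fingers":0.32},
  ],
)

```text
t: 38.45
eef_pos: [0.5706, 0.1393, 0.1535]
tool_rot: [-3.14, -0.003, -0.136]
contact_force: [-1.4, -0.9, 1.1]
width: 0.0274
grip_force: 0.0
```

Run:
```python
from look import *
s,c,f=look("wrist","w11",dict())
print(go(s,[.5725,.1405,.032],-.14))
pillars(s,f)
```

```text
38.45 [0.5706 0.1393 0.1535] [-3.14e+00 -3.00e-03 -1.36e-01] 0.0274 [-1.4 -0.9  1.1]
(array([ 0.017, -0.016,  1.519]), np.float64(0.005))
mask 0.77 px [188. 276.] xy [0.5752 0.1424] len 0.073 ang -0.14 go (array([ 0.048, -0.044,  1.544]), None)
```

Emit:
arm_command(
  deltas=[
    {"dx":0.03,"dy":-0.02,"dz":0.1,"wx":0,"wy":0,"wz":0,"fingers":0.29},
    {"dx":0,"dy":0,"dz":0.5,"wx":0,"wy":0,"wz":0,"fingers":0.29},
    {"dx":0,"dy":0,"dz":0.5,"wx":0,"wy":0,"wz":0,"fingers":0.29},
    {"dx":0,"dy":0,"dz":0.3,"wx":0,"wy":0,"wz":0,"fingers":0.29},
    {"dx":0,"dy":0,"dz":0.11,"wx":0,"wy":0,"wz":0,"fingers":0.29},
    {"dx":0,"dy":0,"dz":0,"wx":0,"wy":0,"wz":0,"fingers":0.0},
    {"dx":0,"dy":0,"dz":0,"wx":0,"wy":0,"wz":0,"fingers":0.0},
    {"dx":0,"dy":0,"dz":0,"wx":0,"wy":0,"wz":0,"fingers":0.0},
    {"dx":0,"dy":0,"dz":0,"wx":0,"wy":0,"wz":0,"fingers":0.0},
  ],
)

```text
t: 39.45
eef_pos: [0.5746, 0.137, 0.0344]
tool_rot: [-3.141, -0.005, -0.141]
contact_force: [0.1, 0.5, -2.2]
width: 0.0108
grip_force: 48.7
```

Emit:
arm_command(
  deltas=[
    {"dx":0,"dy":0,"dz":-0.3,"wx":0,"wy":0,"wz":0,"fingers":0.0},
    {"dx":0,"dy":0,"dz":-0.5,"wx":0,"wy":0,"wz":0,"fingers":0.0},
    {"dx":0,"dy":0,"dz":-0.6,"wx":0,"wy":0,"wz":0,"fingers":0.0},
    {"dx":0,"dy":0,"dz":-0.4,"wx":0,"wy":0,"wz":0,"fingers":0.0},
    {"dx":-0.036,"dy":0.48,"dz":0,"wx":0,"wy":0,"wz":0,"fingers":0.0},
    {"dx":-0.036,"dy":0.48,"dz":0,"wx":0,"wy":0,"wz":0,"fingers":0.0},
    {"dx":-0.036,"dy":0.48,"dz":0,"wx":0,"wy":0,"wz":0,"fingers":0.0},
  ],
)

```text
t: 40.15
eef_pos: [0.5484, 0.0232, 0.1783]
tool_rot: [-3.141, -0.005, -0.14]
contact_force: [-0.5, -0.6, -0.9]
width: 0.0104
grip_force: 49.0
```

Emit:
arm_command(
  deltas=[
    {"dx":-0.036,"dy":0.48,"dz":0,"wx":0,"wy":0,"wz":0,"fingers":0.0},
    {"dx":-0.036,"dy":0.48,"dz":0,"wx":0,"wy":0,"wz":0,"fingers":0.0},
    {"dx":-0.036,"dy":0.48,"dz":0,"wx":0,"wy":0,"wz":0,"fingers":0.0},
    {"dx":-0.036,"dy":0.48,"dz":0,"wx":0,"wy":0,"wz":0,"fingers":0.0},
    {"dx":-0.036,"dy":0.48,"dz":0,"wx":0,"wy":0,"wz":0,"fingers":0.0},
    {"dx":-0.036,"dy":0.48,"dz":0,"wx":0,"wy":0,"wz":0,"fingers":0.0},
    {"dx":-0.036,"dy":0.48,"dz":0,"wx":0,"wy":0,"wz":0,"fingers":0.0},
    {"dx":-0.036,"dy":0.48,"dz":0,"wx":0,"wy":0,"wz":0,"fingers":0.0},
    {"dx":0,"dy":0.4,"dz":0,"wx":0,"wy":0,"wz":0,"fingers":0.0},
    {"dx":0,"dy":0,"dz":0,"wx":0,"wy":0,"wz":0,"fingers":0.0},
  ],
)

```text
t: 41.15
eef_pos: [0.4772, -0.3121, 0.1777]
tool_rot: [3.14, -0.004, -0.145]
contact_force: [0.6, 0.5, -1.9]
width: 0.0105
grip_force: 49.1
```

```bash
python3 -c "
from look import *
place(4)
look('wrist','w12',{})"
```

```text
wtote [ 0.4379 -0.338 ] [0.146 0.165] -0.137
41.15 [ 0.4772 -0.3121  0.1777] [ 3.14  -0.004 -0.145] 0.0105 49.12378013134003
[ 0.4793 -0.3235] (array([0.039, 0.134, 1.922]), np.float64(-0.011))
41.2 [ 0.4775 -0.3102  0.1774] [ 3.141 -0.004 -0.144] 0.0104 [-0.2  0.5 -1.5]
```

View pics/w12.png

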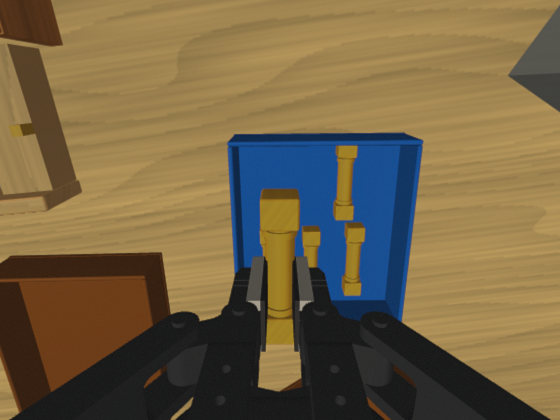

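Four pillars are down: the ones in view lie flat at px (345,182), (353,260) and (312,245). The fifth is hanging over its free slot.

Emit:
arm_command(
  deltas=[
    {"dx":-0.02,"dy":0.08,"dz":0.1,"wx":0,"wy":0,"wz":0,"fingers":0.0},
    {"dx":-0.015,"dy":0.08,"dz":0.1,"wx":0,"wy":0,"wz":0,"fingers":0.0},
    {"dx":0,"dy":0,"dz":0.5,"wx":0,"wy":0,"wz":0,"fingers":0.0},
    {"dx":0,"dy":0,"dz":0.5,"wx":0,"wy":0,"wz":0,"fingers":0.0},
    {"dx":0,"dy":0,"dz":0.4,"wx":0,"wy":0,"wz":0,"fingers":0.0},
    {"dx":0,"dy":0,"dz":0.27,"wx":0,"wy":0,"wz":0,"fingers":0.0},
    {"dx":0,"dy":0,"dz":0,"wx":0,"wy":0,"wz":0,"fingers":0.0},
    {"dx":0,"dy":0,"dz":0,"wx":0,"wy":0,"wz":0,"fingers":0.0},
  ],
)

```text
t: 42.05
eef_pos: [0.4733, -0.3202, 0.0265]
tool_rot: [-3.141, -0.001, -0.141]
contact_force: [0.1, 0.3, -0.3]
width: 0.0106
grip_force: 49.1
```

Emit:
arm_command(
  deltas=[
    {"dx":0,"dy":0,"dz":0,"wx":0,"wy":0,"wz":0,"fingers":0.3},
    {"dx":0,"dy":0,"dz":0,"wx":0,"wy":0,"wz":0,"fingers":0.3},
    {"dx":0,"dy":0,"dz":-0.4,"wx":0,"wy":0,"wz":0,"fingers":0.3},
    {"dx":0,"dy":0,"dz":-0.6,"wx":0,"wy":0,"wz":0,"fingers":0.3},
    {"dx":0,"dy":0,"dz":-0.6,"wx":0,"wy":0,"wz":0,"fingers":0.3},
    {"dx":0,"dy":0,"dz":-0.4,"wx":0,"wy":0,"wz":0,"fingers":0.3},
  ],
)

```text
t: 42.65
eef_pos: [0.4746, -0.322, 0.193]
tool_rot: [3.138, -0.009, -0.141]
contact_force: [1.8, -0.2, 0.0]
width: 0.0256
grip_force: 0.0
```

Emit:
arm_command(
  deltas=[
    {"dx":-0.14,"dy":-0.49,"dz":0,"wx":0,"wy":0,"wz":0,"fingers":0.0},
    {"dx":-0.14,"dy":-0.49,"dz":0,"wx":0,"wy":0,"wz":0,"fingers":0.0},
    {"dx":-0.14,"dy":-0.49,"dz":0,"wx":0,"wy":0,"wz":0,"fingers":0.0},
    {"dx":-0.14,"dy":-0.49,"dz":0,"wx":0,"wy":0,"wz":0,"fingers":0.0},
    {"dx":-0.14,"dy":-0.49,"dz":0,"wx":0,"wy":0,"wz":0,"fingers":0.0},
    {"dx":-0.14,"dy":-0.49,"dz":0,"wx":0,"wy":0,"wz":0,"fingers":0.0},
    {"dx":-0.14,"dy":-0.49,"dz":0,"wx":0,"wy":0,"wz":0,"fingers":0.0},
    {"dx":-0.14,"dy":-0.49,"dz":0,"wx":0,"wy":0,"wz":0,"fingers":0.0},
    {"dx":-0.14,"dy":-0.49,"dz":0,"wx":0,"wy":0,"wz":-0.125,"fingers":0.0},
    {"dx":0,"dy":0,"dz":0,"wx":0,"wy":0,"wz":0,"fingers":0.0},
  ],
)

```text
t: 43.65
eef_pos: [0.4227, 0.0462, 0.1883]
tool_rot: [-3.14, -0.005, -0.036]
contact_force: [0.2, -0.2, -0.1]
width: 0.0
grip_force: 0.0
```

Run:
```python
from look import *
s,c,f=look("wrist","w13",dict(drawer_handle=.042,pillar1=.024))
print(go(s,[.425,.042,.035],-.046))
look("top","t13",dict(pillar1=.01)); tote()
```

```text
43.65 [0.4227 0.0462 0.1883] [-3.14  -0.005 -0.036] 0.0 [ 0.2 -0.2 -0.1]
drawer_handle 0.55 [134. 279.] [0.4686 0.0466]
(array([0.02 , 0.054, 1.916]), np.float64(0.013))
43.8 [0.4235 0.0425 0.1879] [ 3.141 -0.005 -0.043] 0.0001 [-0.5 -0.   1.1]
pillar1 0.73 [244. 395.] [ 0.3998 -0.29  ]
pillar1 0.6 [244. 413.] [ 0.3993 -0.3359]
pillar1 0.59 [217. 426.] [ 0.4701 -0.3681]
pillar1 0.54 [244. 428.] [ 0.3999 -0.3729]
pillar1 0.47 [215. 411.] [ 0.4754 -0.331 ]
tote rect ctr [ 0.4315 -0.3337] size [0.152 0.167] yaw -0.135 lm [(0.86, array([ 0.347, -0.104])), (0.62, array([ 0.19 , -0.343])), (0.6, array([ 0.423, -0.34 ]))]
```

View pics/t13.png

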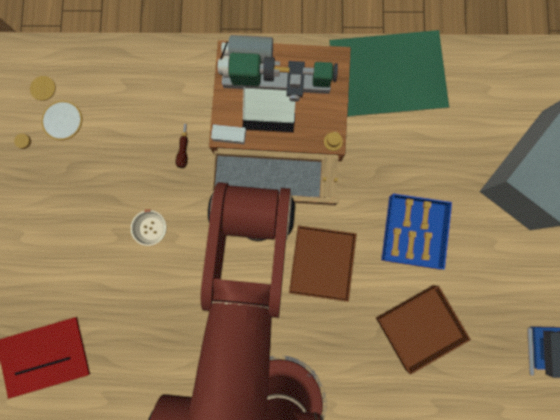

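All five pillars are in the blue tote (px 395–428 across, rows 215–244) and the drawer is empty. I'll push it shut with closed fingers against the handle bar.

Emit:
arm_command(
  deltas=[
    {"dx":0,"dy":0,"dz":0.5,"wx":0,"wy":0,"wz":0,"fingers":0.0},
    {"dx":0,"dy":0,"dz":0.5,"wx":0,"wy":0,"wz":0,"fingers":0.0},
    {"dx":0,"dy":0,"dz":0.5,"wx":0,"wy":0,"wz":0,"fingers":0.0},
    {"dx":0,"dy":0,"dz":0.4,"wx":0,"wy":0,"wz":0,"fingers":0.0},
    {"dx":0,"dy":0,"dz":0,"wx":0,"wy":0,"wz":0,"fingers":0.0},
    {"dx":0.15,"dy":0,"dz":0,"wx":0,"wy":0,"wz":0,"fingers":0.0},
    {"dx":0.15,"dy":0,"dz":0,"wx":0,"wy":0,"wz":0,"fingers":0.0},
    {"dx":0.15,"dy":0,"dz":0,"wx":0,"wy":0,"wz":0,"fingers":0.0},
  ],
)

```text
t: 44.8
eef_pos: [0.4604, 0.0405, 0.0367]
tool_rot: [3.141, -0.003, -0.044]
contact_force: [-1.7, -0.8, 1.0]
width: 0.0003
grip_force: 1.1
```

Emit:
arm_command(
  deltas=[
    {"dx":0.18,"dy":0,"dz":0,"wx":0,"wy":0,"wz":0,"fingers":0.0},
    {"dx":0.18,"dy":0,"dz":0,"wx":0,"wy":0,"wz":0,"fingers":0.0},
    {"dx":0.18,"dy":0,"dz":0,"wx":0,"wy":0,"wz":0,"fingers":0.0},
    {"dx":0.18,"dy":0,"dz":0,"wx":0,"wy":0,"wz":0,"fingers":0.0},
    {"dx":0.18,"dy":0,"dz":0,"wx":0,"wy":0,"wz":0,"fingers":0.0},
    {"dx":0,"dy":0,"dz":0,"wx":0,"wy":0,"wz":0,"fingers":0.0},
  ],
)

```text
t: 45.4
eef_pos: [0.5341, 0.0371, 0.0375]
tool_rot: [3.141, -0.006, -0.044]
contact_force: [0.2, -0.6, 0.7]
width: 0.0
grip_force: 0.0
```

Emit:
arm_command(
  deltas=[
    {"dx":0.08,"dy":0,"dz":0,"wx":0,"wy":0,"wz":0,"fingers":0.0},
    {"dx":0.06,"dy":0,"dz":0,"wx":0,"wy":0,"wz":0,"fingers":0.0},
    {"dx":0.06,"dy":0,"dz":0,"wx":0,"wy":0,"wz":0,"fingers":0.0},
    {"dx":0.04,"dy":0,"dz":0,"wx":0,"wy":0,"wz":0,"fingers":0.0},
    {"dx":0,"dy":0,"dz":0,"wx":0,"wy":0,"wz":0,"fingers":0.0},
  ],
)

```text
t: 45.9
eef_pos: [0.551, 0.0373, 0.0352]
tool_rot: [-3.141, -0.003, -0.043]
contact_force: [0.0, 0.2, -0.3]
width: 0.0002
grip_force: 0.0
```

Emit:
arm_command(
  deltas=[
    {"dx":0.04,"dy":0,"dz":0,"wx":0,"wy":0,"wz":0,"fingers":0.0},
    {"dx":0,"dy":0,"dz":0,"wx":0,"wy":0,"wz":0,"fingers":0.0},
  ],
)

```text
t: 46.1
eef_pos: [0.5538, 0.0372, 0.035]
tool_rot: [-3.141, -0.003, -0.043]
contact_force: [-0.1, 0.1, 0.5]
width: -0.0002
grip_force: 0.0
```

Emit:
arm_command(
  deltas=[
    {"dx":0.04,"dy":0,"dz":0,"wx":0,"wy":0,"wz":0,"fingers":0.0},
    {"dx":0,"dy":0,"dz":0,"wx":0,"wy":0,"wz":0,"fingers":0.0},
  ],
)

```text
t: 46.3
eef_pos: [0.5571, 0.037, 0.035]
tool_rot: [-3.141, -0.003, -0.043]
contact_force: [0.7, -0.1, -0.0]
width: -0.0001
grip_force: 0.0
```

Emit:
arm_command(
  deltas=[
    {"dx":0.04,"dy":0,"dz":0,"wx":0,"wy":0,"wz":0,"fingers":0.0},
    {"dx":0,"dy":0,"dz":0,"wx":0,"wy":0,"wz":0,"fingers":0.0},
  ],
)

```text
t: 46.5
eef_pos: [0.5605, 0.0368, 0.0351]
tool_rot: [-3.142, -0.003, -0.043]
contact_force: [-0.8, -0.2, 0.3]
width: 0.0002
grip_force: 0.0
```

Emit:
arm_command(
  deltas=[
    {"dx":0.04,"dy":0,"dz":0,"wx":0,"wy":0,"wz":0,"fingers":0.0},
    {"dx":0,"dy":0,"dz":0,"wx":0,"wy":0,"wz":0,"fingers":0.0},
  ],
)

```text
t: 46.7
eef_pos: [0.5612, 0.0368, 0.0347]
tool_rot: [3.142, 0.004, -0.043]
contact_force: [-9.3, 0.2, 7.0]
width: -0.0002
grip_force: 4.6
```

Emit:
arm_command(
  deltas=[
    {"dx":0.03,"dy":0,"dz":0,"wx":0,"wy":0,"wz":0,"fingers":0.0},
    {"dx":0,"dy":0,"dz":0,"wx":0,"wy":0,"wz":0,"fingers":0.0},
  ],
)

```text
t: 46.9
eef_pos: [0.5613, 0.0368, 0.0343]
tool_rot: [3.141, 0.01, -0.043]
contact_force: [-17.6, 0.3, 12.7]
width: 0.0
grip_force: 8.6
```

Run:
```python
from look import *
look("wrist","w14",dict(drawer_handle=.042))
```

```text
46.9 [0.5613 0.0368 0.0343] [ 3.141  0.01  -0.043] 0.0 [-17.6   0.3  12.7]
drawer_handle 0.71 [262. 273.] [0.5771 0.0401]
```

It's hard against its stop, with the handle at x = 0.577 as when shut. Backing off and lifting.

Emit:
arm_command(
  deltas=[
    {"dx":-0.15,"dy":0,"dz":0,"wx":0,"wy":0,"wz":0,"fingers":0.0},
    {"dx":-0.3,"dy":0,"dz":0,"wx":0,"wy":0,"wz":0,"fingers":0.0},
    {"dx":-0.3,"dy":0,"dz":-0.3,"wx":0,"wy":0,"wz":0,"fingers":0.0},
    {"dx":-0.2,"dy":0,"dz":-0.5,"wx":0,"wy":0,"wz":0,"fingers":0.0},
    {"dx":0,"dy":0,"dz":-0.6,"wx":0,"wy":0,"wz":0,"fingers":0.0},
    {"dx":0,"dy":0,"dz":-0.6,"wx":0,"wy":0,"wz":0,"fingers":0.0},
    {"dx":0,"dy":0,"dz":-0.4,"wx":0,"wy":0,"wz":0,"fingers":0.0},
    {"dx":0,"dy":0,"dz":0,"wx":0,"wy":0,"wz":0,"fingers":0.0},
  ],
)

```text
t: 47.8
eef_pos: [0.4927, 0.0397, 0.2342]
tool_rot: [3.141, -0.016, -0.043]
contact_force: [0.5, -1.0, 0.5]
width: 0.0002
grip_force: 0.0
```

Run:
```python
from look import *
s,c,f=look("wrist","w15",dict(drawer_handle=.042))
_,t,_=look("top","t15",dict(gauge_block=.076,dish=0,pusher=0)) ; tote()
```

```text
47.8 [0.4927 0.0397 0.2342] [ 3.141 -0.016 -0.043] 0.0002 [ 0.5 -1.   0.5]
47.9 [0.4899 0.0398 0.2281] [-3.142 -0.006 -0.043] -0.0 [ 0.7 -0.2  0.6]
gauge_block 0.7 [245. 413.] [ 0.394  -0.3147]
gauge_block 0.65 [138. 229.] [0.6542 0.1345]
dish 0.65 [227. 149.] [0.4345 0.3485]
pusher 0.58 [214. 412.] [ 0.479  -0.3378]
pusher 0.57 [150. 185.] [0.6422 0.2628]
tote rect ctr [ 0.4315 -0.3338] size [0.152 0.167] yaw -0.135 lm [(0.71, array([ 0.428, -0.34 ])), (0.68, array([ 0.477, -0.329])), (0.62, array([ 0.197, -0.343]))]
```

View pics/w15.png

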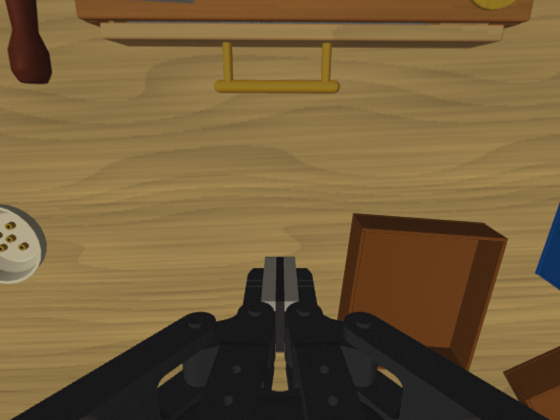

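The drawer front is flush with the stand (row 30) and the handle is at px (278,86). The pusher, dish, gauge block and tote haven't moved. Handing in.

```bash
python3 -c "
from cell import *
print(hand_in())"
```

```text
the job is handed in; nothing more can be done
None
```

The job is handed in, with no verdict shown: the catch was on and I freed it with a quarter turn of the knob, all five pillars are in the upright blue tote, the drawer is fully shut, and the pusher, dish and gauge block were left where they were.

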